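# Tip two parts crates and push the stamped one to the dispatch line

### The job

One of the two tall grey crates has a round stamp underneath. Tip both crates over onto their sides with the fingers to see their undersides, and once both lie there push the stamped one along the worktop until it lies with its middle over the dispatch line. Only push, lift nothing; keep the plain crate lying clear of the line, and leave the other things alone.

Things in the scene. Friction and masses are not known exactly. Their poses are not given: they have to be found in the camera images.
- crate_stamped: Has a round white mark, 38 mm across, on its underside; stands left or right. Tall narrow open parts crate, plain grey, empty, 60 (its x) x 48 (its y) x 104 mm (its z), 0.3 kg, walls about 4 mm; stands upright at first. Broad faces look along its +y and -y; pushed near the top of one it tips about the far bottom edge and past 25 degrees falls flat, then 48 mm high. Origin: centre of underside; z to the open top.
- crate_stamped_mid (a point): the middle of the stamped crate, on its z axis 52 mm above its underside (24 mm above the worktop when it lies)
- stamp (a point): centre of the stamp in the recess of the stamped crate's underside, 1 mm inside; hidden while the crate stands, seen from the side of its foot once it lies
- crate_plain: Its like, with a bare underside. Tall narrow open parts crate, plain grey, empty, 60 (its x) x 48 (its y) x 104 mm (its z), 0.3 kg, walls about 4 mm; stands upright at first. Broad faces look along its +y and -y; pushed near the top of one it tips about the far bottom edge and past 25 degrees falls flat, then 48 mm high. Origin: centre of underside; z to the open top.
- crate_plain_mid (a point): the middle of the plain crate, on its z axis 52 mm above its underside
- dispatch_line: the dispatch line: a flat white strip on the worktop between the two crates, 12 mm wide (its y) and 100 mm long, running away from the robot along its x; origin at its middle. It cannot be felt. The worktop ends 65 mm nearer the robot; a parts tray 66 mm high stands 75 mm beyond.
- cap_3: bystander: black end cap, 32x17x17 mm, at the right
- cap_1: bystander: black end cap, 32x17x17 mm, at the back, beside the parts tray's left end
- cap_4: bystander: black end cap, 32x17x17 mm, at the back, beside the parts tray's right end
- gauge_plug: bystander: plug gauge, 108x16x16 mm, lying at the far left
- hex_key: bystander: hex key, 96x34x8 mm, lying at the back right
- small_carton: bystander: small carton, 62x85x49 mm, at the left
- brush: bystander: cleaning brush with a wooden handle, 169x24x10 mm, lying at the back left

How it is judged:
By the outcome, as a careful person would: the job done as asked, in the order asked, and still so for the second after the job is handed in, with the robot touching nothing.
It also fails if it takes over 67 s, if anything falls off the work surface, if the arm or the gripper's body presses on something with over 40 N, if the wrist force passes 120 N, or if a joint passes its speed limit or range.

### The arm

A 6-joint arm with a two-finger parallel gripper is mounted at the origin on a cart in front of the work surface, level with it; the furniture and walls round the work are solid. World frame = base frame: x ahead of the robot, y to its left, z up, the work surface at z = 0. Lengths are in m, angles in rad, forces in N, time in s.
With the tool pointing down it reaches from about 0.425 to 0.95 m from the base axis. Payload 3.5 kg.
Tool frame: the origin (TCP) lies on the mounting face of the last link; the fingertips stand 173 mm ahead of it and the grasp point (between the pads) lies 155 mm ahead of it; z points along the fingers, x is the direction in which the jaws open and shut, and the axes are right-handed (so a half turn about z gives the same grasp; the last joint's range is limited). The gripper opens to 85 mm and grips with 20 to 120 N. Pads are 22 mm wide; open, the fingers measure 114 mm over their backs; the gripper's body (76 mm by 85 mm) begins 54 mm behind the grasp point. The pads swing forward as they close: fully open they stand 13 mm farther back than shut.
Start: joints at [0.987, 0.286, 1.577, -0, 1.279, -0.15], TCP at [0.284, 0.612, 0.405] pointing down, gripper open.
Joint ranges: [-2.77, 2.77], [-0.9, 2.22], [0.21, 2.48], [-1.53, 4.67], [0.24, 2.81], [-2.84, 2.84]. Speed limits (rad/s): [2.79, 2.79, 3.14, 3.14, 3.14, 3.14].

### API

Orientations are given as a unit quaternion [x, y, z, w].
In Python, from plant import get_state, read_camera, sign_off gives the robot as it stands.
- The arm moves only by the shell command python3 -m jog 'ROWS' [FORCE]. ROWS is JSON, a list of rows, each an object of numbers: "grip": the closure, from 0 (fully open) to 1 (shut); "x", "y", "z": the shift along the tool's x, y, z in mm; "rx", "ry", "rz": the turn, a rotation vector about the tool's x, y, z in degrees. A call has 1 to 8 rows; each row shifts and turns the commanded pose from where the row before left it, along the tool's axes as they then stand; what a row does not reach is not made up. A row lasts 1/12 s, in which the tool goes at most 41.7 mm and 7.16 degrees, less where a joint would pass 70% of its speed; a pose out of reach is approached as far as the arm can. A call with a gripper value outside its range is refused whole. The fingers move at their own pace and stop on an object; FORCE is the grip in N (left out, the last holds). Time passes only in rows, so rows that do not move let the fingers close. It gives the time, the measured TCP pose, the force and the opening at its end, in the units of the state.
- get_state(): the state, without advancing time (a new reading comes with each control period).
- read_camera(name): name is "scene" or "top" or "wrist"; returns a dict with "frame" (480x640x3 uint8, red, green, blue), "intrinsics" (3x3 intrinsics, pixels), "R" (3x3) and "t" (3): a world point X has camera coordinates R X + t. Camera axes: x right, y down, z forward; pixel columns grow to the right and rows downward; lengths in m; the calibration is good to about 2 mm. A picture is of the moment at which its call begins. There is no depth.
- sign_off(): hands the job in, once; it reports no verdict.
The state is a dict: "time": time; "qpos": joint angles; "dq": joint speeds; "joint_efforts": joint torques, N m; "eef_pos": TCP position; "tcp_rot": TCP orientation; "contact_force": force on the tool from outside, world axes, zero at the start; "wrist_torque": the same for the moment, N m; "opening": opening from 0.0 (shut) to 1.0 (fully open).
Only numpy, scipy, OpenCV 4.12 (cv2) and the standard library are available. Lean on these libraries where they do the work, as an engineer would, in place of code of your own. Each camera call takes 0.05 s, during which the arm holds its last target.

## Working session

There is one attempt and no reset: what is moved stays moved. The work goes in short steps, Python scripts to look and compute and a shell command to move; the robot and the scene stay as the last step left them, time stands still between calls to the robot, and variables do not carry over. Pictures are saved under pics/ and viewed, and the job is handed in when it is done.

```bash
ls; mkdir -p pics; python3 - <<'E'
from plant import *
import cv2
s=get_state();print(s)
for n in ["scene","top","wrist"]:
    r=read_camera(n);cv2.imwrite(f"pics/a_{n}.png",r["frame"][:,:,::-1]);print(n,r["intrinsics"],r["R"],r["t"])
E
```

```text
pics
{'time': 0.0, 'qpos': array([ 9.86983403e-01,  2.87221632e-01,  1.57820185e+00,  1.13937765e-05,
        1.27862148e+00, -1.50012426e-01]), 'dq': array([ 1.21674015e-03,  4.78441426e-04,  7.87460899e-04,  7.62463580e-04,
       -4.43479759e-07, -2.19724978e-04]), 'joint_efforts': array([ 1.31548088e-03, -4.05969322e+01, -2.92635065e+01, -8.80848052e-05,
        5.53212507e-03,  6.02139778e-06]), 'eef_pos': array([0.28355657, 0.61227389, 0.4032959 ]), 'tcp_rot': array([ 8.42710852e-01,  5.38365040e-01, -1.12255833e-03,  4.93297444e-04]), 'contact_force': array([1.36291257, 0.33932742, 0.07250706]), 'wrist_torque': array([-0.04303613, -0.0150621 , -0.01686055]), 'opening': 1.0007957042952014}
scene [[593.69530196   0.         325.78888738]
 [  0.         593.69530196 236.25897417]
 [  0.           0.           1.        ]] [[-0.65243284 -0.75777762 -0.01022062]
 [-0.50950889  0.44858171 -0.73428547]
 [ 0.56100988 -0.47386446 -0.67876387]] [0.37788363 0.2835882  1.78918855]
top [[500.10461146   0.         314.03135537]
 [  0.         500.10461146 238.08163424]
 [  0.           0.           1.        ]] [[ 0.01258175 -0.99990153 -0.00621606]
 [-0.98547771 -0.011347   -0.1694253 ]
 [ 0.16933808  0.00825746 -0.98552343]] [0.0737479  0.52415512 1.48929179]
wrist [[419.08017085   0.         312.51171804]
 [  0.         419.08017085 236.9718545 ]
 [  0.           0.           1.        ]] [[ 0.42054944  0.90726743 -0.00199213]
 [ 0.85758172 -0.39679982  0.3272667 ]
 [ 0.29612794 -0.13934024 -0.94492991]] [-0.67306365 -0.04050395  0.38238944]
```

View pics/a_scene.png

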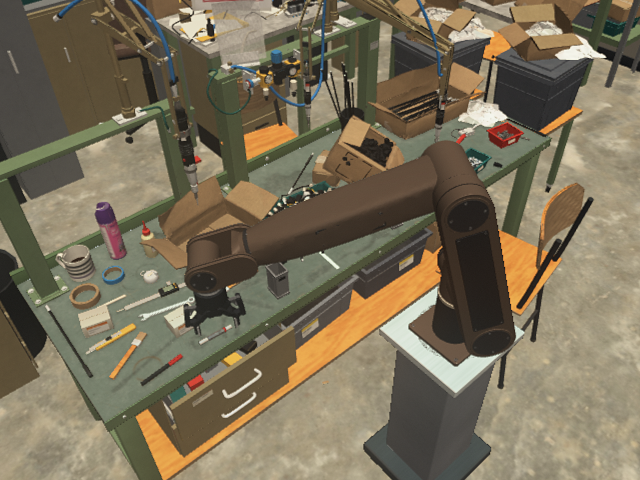

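View pics/a_top.png

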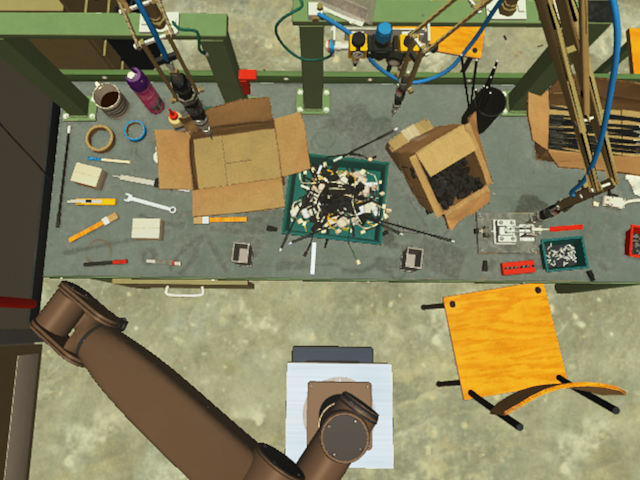

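View pics/a_wrist.png

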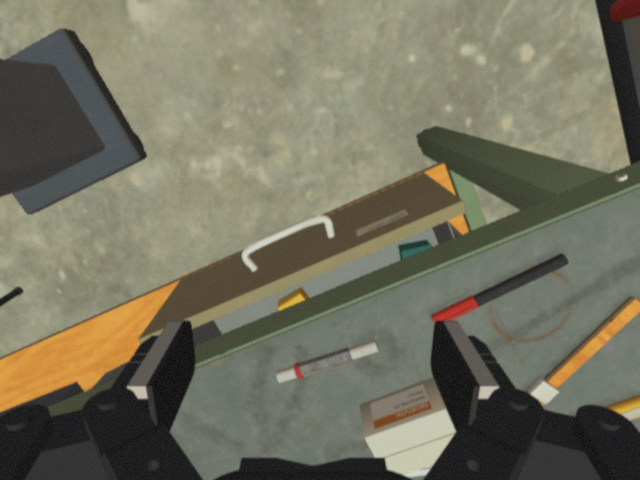

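The top view shows the crates at about (242,253) and (412,258), with the white line at (313,258). The dark worktop edge runs along row ~278. I'll zoom in for detail.

```bash
cat > h.py <<'E'
import numpy as np,cv2
from plant import *
def ray(r,uv,z):
    K,R,t=r["intrinsics"],np.array(r["R"]),np.array(r["t"])
    d=R.T@np.linalg.inv(K)@np.array([uv[0],uv[1],1.]);c=-R.T@t
    return c+d*(z-c[2])/d[2]
def proj(r,X):
    p=r["intrinsics"]@(np.array(r["R"])@np.array(X)+r["t"]);return p[:2]/p[2]
def crop(r,x0,y0,x1,y1,s,name):
    im=cv2.resize(r["frame"][y0:y1,x0:x1,::-1],None,fx=s,fy=s,interpolation=cv2.INTER_CUBIC);cv2.imwrite("pics/"+name,im)
E
python3 - <<'E'
from h import *
r=read_camera("top")
crop(r,220,220,300,290,9,"b1.png");crop(r,220,220,440,290,3.6,"b2.png");crop(r,390,230,470,290,9,"b3.png")
f=r["frame"].astype(int)
m=((f.min(2)>170)).astype(np.uint8);m[:, :300]=0;m[:,330:]=0;m[:240]=0;m[280:]=0
n,l,st,c=cv2.connectedComponentsWithStats(m);print(st,c)
i=1+np.argmax(st[1:,4]);ys,xs=np.where(l==i)
P=np.array([ray(r,(x,y),0)[:2] for x,y in zip(xs,ys)]);print(P.mean(0),cv2.minAreaRect(P.astype(np.float32)*1000))
E
```

```text
[[     0      0    640    480 307054]
 [   310    242      6     33    146]] [[319.50321116 239.49111883]
 [312.74657534 258.17808219]]
[0.46702582 0.08365765] ((467.91064453125, 83.54328155517578), (14.285414695739746, 101.56275939941406), 87.23998260498047)
```

View pics/b1.png

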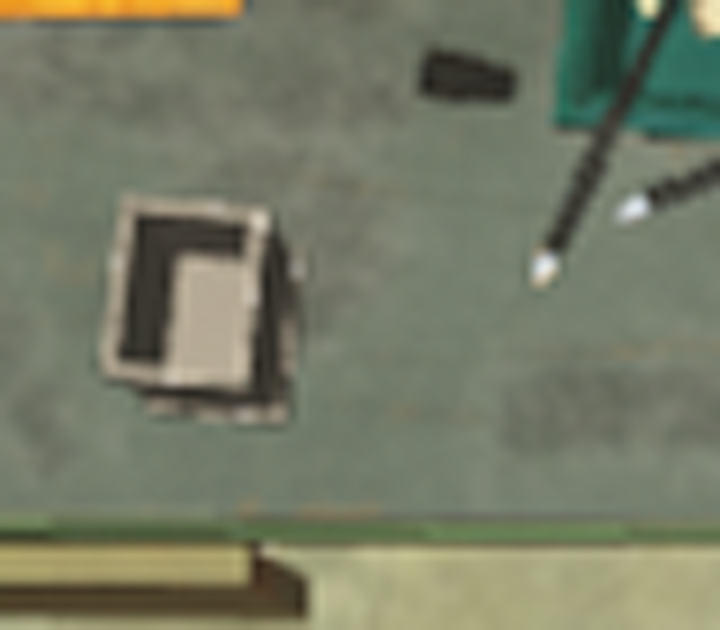

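View pics/b2.png

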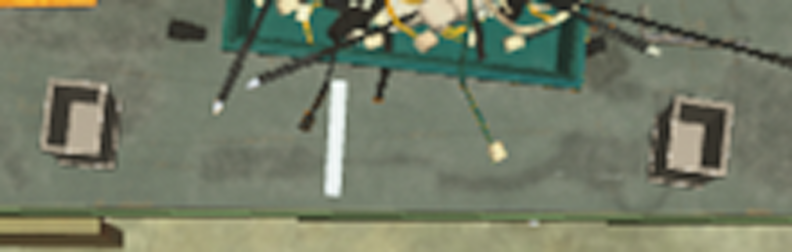

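View pics/b3.png

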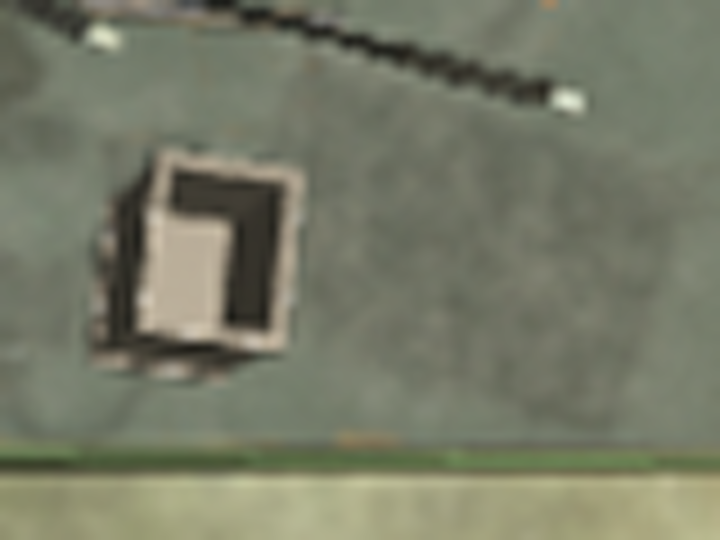

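```bash
python3 - <<'E'
from h import *
r=read_camera("top")
L=[(122,198),(268,210),(248,388),(102,372)];Rr=[(158,152),(303,168),(285,348),(135,332)]
for o,C in (((220,220),L),((390,230),Rr)):
    P=np.array([ray(r,(o[0]-.5+x/9,o[1]-.5+y/9),.104)[:2] for x,y in C]);print(P.round(4).tolist(),P.mean(0),np.linalg.norm(np.roll(P,-1,0)-P,axis=1))
    e=P[0]-P[3]+P[1]-P[2];print("long axis angle deg from +x",np.degrees(np.arctan2(e[1],e[0])))
for n in("scene","top","wrist"):
    q=read_camera(n);print(n,-np.array(q["R"]).T@q["t"])
print(ray(r,(220+498/3.6,220+150/3.6),0),ray(r,(220+217/3.6,220+106/3.6),0),ray(r,(220+306/3.6,220+126/3.6),0),ray(r,(485,266),0.017))
for y in(-.25,0,.3):print(proj(r,(.402,y,0)))
s=read_camera("scene")
crop(s,220,160,400,310,4.4,"c1.png")
for X in((.467,.084,0),(.46,.29,0),(.46,-.19,0)):print(proj(s,X))
E
```

```text
[[0.5001, 0.3181], [0.4967, 0.2701], [0.438, 0.2746], [0.4427, 0.3223]] [0.46937303 0.29628903] [0.04811315 0.05884691 0.04795303 0.05758263]
long axis angle deg from +x -4.28456670842526
[[0.4915, -0.1939], [0.4868, -0.241], [0.4277, -0.2337], [0.4324, -0.1853]] [ 0.45958102 -0.21347651] [0.04734728 0.05946294 0.04863631 0.05973398]
long axis angle deg from +x -7.623908523500678
scene [-0.61271805  1.00697214  1.42653344]
top [0.26342149 0.06739046 1.55699551]
wrist [0.20467645 0.64804179 0.37417026]
[ 0.45760626 -0.05925115  0.        ] [0.4934363 0.1862347 0.       ] [0.47670779 0.10812531 0.        ] [ 0.44663357 -0.44878196  0.017     ]
[419.75039635 280.1497532 ]
[339.33763036 279.18304699]
[243.12326467 278.0263771 ]
[328.60602828 260.85492077]
[281.64921062 291.99749471]
[387.3844157  226.25434054]
```

View pics/c1.png

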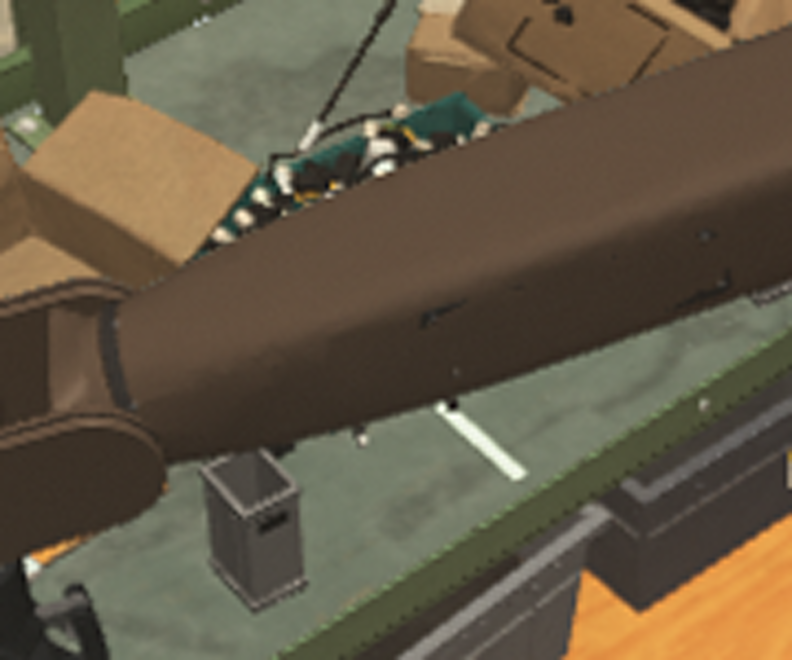

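```bash
python3 -m jog '[{"x":-18.6,"y":34.8,"grip":0.7},{"x":-18.6,"y":34.8,"grip":0.7},{"x":-18.6,"y":34.8,"grip":0.7},{"x":-18.6,"y":34.8,"grip":0.7},{"x":-18.6,"y":34.8,"grip":0.7},{"x":-18.6,"y":34.8,"grip":0.7},{"x":-18.6,"y":34.8,"grip":0.7},{"x":-18.6,"y":34.8,"grip":0.7}]'
python3 -m jog '[{"rz":6.9,"grip":0.7},{"rz":6.9,"grip":0.7},{"rz":6.9,"grip":0.7},{"rz":6.9,"grip":0.7},{"rz":6.9,"grip":0.7},{"rz":6.9,"grip":0.7},{"rz":6.9,"grip":0.7},{"rz":6.9,"grip":0.7}]'
python3 -m jog '[{"rz":7.0,"grip":0.7},{"rz":7.1,"grip":0.7},{"grip":0.7},{"grip":0.7}]'
cat >> h.py <<'E'
from scipy.spatial.transform import Rotation as Ro
def st():
    s=get_state();R=Ro.from_quat(s["tcp_rot"]).as_matrix()
    print("t",round(s["time"],2),"pos",s["eef_pos"].round(4),"yaw",np.degrees(np.arctan2(R[1,0],R[0,0])).round(2),"zdir",R[:,2].round(3),"op",round(s["opening"],2),"F",s["contact_force"].round(1),"q",s["qpos"].round(2))
    return s,R
def goto(P):
    s,R=st();print("tool shift mm",(R.T@(np.array(P)-s["eef_pos"])*1000).round(1))
E
python3 - <<'E'
from h import *
goto((.474,.365,.255))
r=read_camera("wrist");crop(r,0,0,640,480,1,"d1.png")
r=read_camera("top");crop(r,200,200,440,290,3.3,"d2.png")
E
```

```text
t 0.45 pos [0.2836 0.6125 0.4046] yaw 65.14 zdir [-0. -0. -1.] op 1.0 F [ 0.5 -0.1 -0.1] q [ 0.99  0.29  1.58  0.    1.28 -0.15]
tool shift mm [-144.5  276.8  149.6]$[0]: bad value
$[0]: bad value
$[0]: bad value
```

View pics/d1.png

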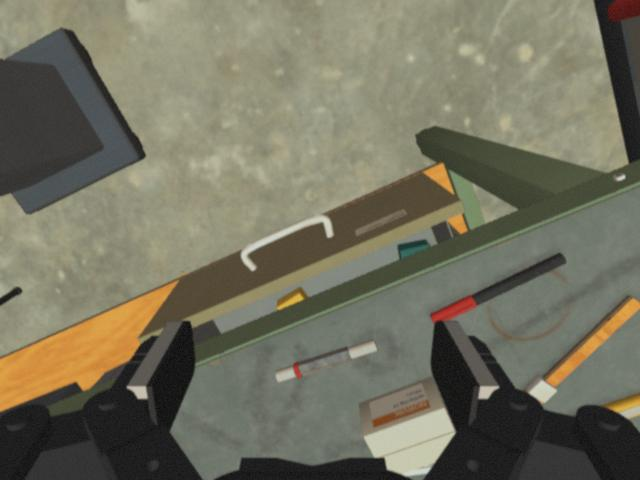

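The arm hasn't moved, because the rows were refused. I'll try giving every key in each row.

```bash
python3 -m jog '[{"grip":0.7,"x":-18,"y":34.6,"z":0,"rx":0,"ry":0,"rz":0}]'
```

```text
time: 0.63
eef_pos: [0.3046, 0.5842, 0.4047]
tcp_rot: [0.841, 0.541, 0.0, -0.002]
contact_force: [0.7, -0.6, 1.1]
opening: 0.884
```

```bash
python3 -m jog --help 2>&1 | head -20
```

```text
invalid input: not JSON, or not a number
```

```bash
python3 -m jog '[{"grip":0.7,"x":-18,"y":34.6,"z":0,"rx":0,"ry":0,"rz":0},{"grip":0.7,"x":-18,"y":34.6,"z":0,"rx":0,"ry":0,"rz":0},{"grip":0.7,"x":-18,"y":34.6,"z":0,"rx":0,"ry":0,"rz":0},{"grip":0.7,"x":-18,"y":34.6,"z":0,"rx":0,"ry":0,"rz":0},{"grip":0.7,"x":-18,"y":34.6,"z":0,"rx":0,"ry":0,"rz":0},{"grip":0.7,"x":-18,"y":34.6,"z":0,"rx":0,"ry":0,"rz":0},{"grip":0.7,"x":-18,"y":34.6,"z":0,"rx":0,"ry":0,"rz":0}]'
python3 -m jog '[{"grip":0.7,"x":0,"y":0,"z":0,"rx":0,"ry":0,"rz":6.9},{"grip":0.7,"x":0,"y":0,"z":0,"rx":0,"ry":0,"rz":6.9},{"grip":0.7,"x":0,"y":0,"z":0,"rx":0,"ry":0,"rz":6.9},{"grip":0.7,"x":0,"y":0,"z":0,"rx":0,"ry":0,"rz":6.9},{"grip":0.7,"x":0,"y":0,"z":0,"rx":0,"ry":0,"rz":6.9},{"grip":0.7,"x":0,"y":0,"z":0,"rx":0,"ry":0,"rz":6.9},{"grip":0.7,"x":0,"y":0,"z":0,"rx":0,"ry":0,"rz":6.9},{"grip":0.7,"x":0,"y":0,"z":0,"rx":0,"ry":0,"rz":6.9}]'
python3 -m jog '[{"grip":0.7,"x":0,"y":0,"z":0,"rx":0,"ry":0,"rz":7},{"grip":0.7,"x":0,"y":0,"z":0,"rx":0,"ry":0,"rz":7},{"grip":0.7,"x":0,"y":0,"z":0,"rx":0,"ry":0,"rz":0},{"grip":0.7,"x":0,"y":0,"z":0,"rx":0,"ry":0,"rz":0}]'
python3 - <<'E'
from h import *
goto((.474,.365,.255))
r=read_camera("wrist");crop(r,0,0,640,480,1,"d1.png")
r=read_camera("scene");crop(r,200,160,460,340,3,"d2.png")
E
```

```text
time: 1.22
eef_pos: [0.4751, 0.3638, 0.4051]
tcp_rot: [0.843, 0.538, 0.0, 0.0]
contact_force: [0.3, 0.5, -0.3]
opening: 0.296
time: 1.88
eef_pos: [0.4743, 0.3654, 0.4049]
tcp_rot: [0.996, 0.084, 0.0, -0.0]
contact_force: [-0.3, -0.7, -0.9]
opening: 0.298
time: 2.22
eef_pos: [0.4743, 0.3655, 0.4048]
tcp_rot: [0.999, -0.034, 0.0, -0.0]
contact_force: [0.2, -1.3, -0.4]
opening: 0.297
t 2.22 pos [0.4743 0.3655 0.4048] yaw -3.88 zdir [ 0.  0. -1.] op 0.3 F [ 0.2 -1.3 -0.4] q [0.49 0.12 1.77 0.   1.25 0.55]
tool shift mm [ -0.3   0.5 149.8]
```

View pics/d1.png

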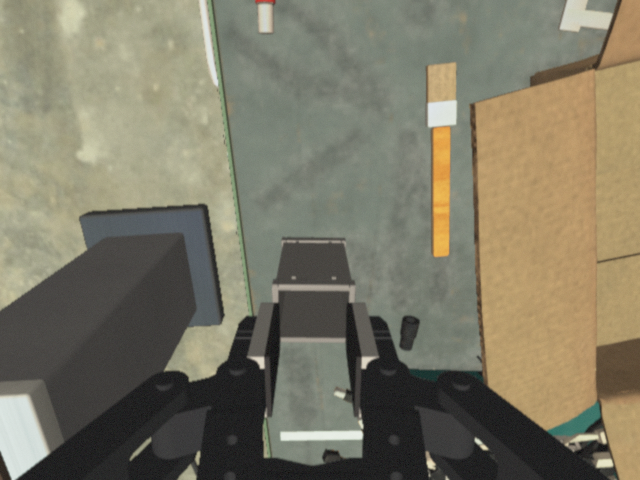

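View pics/d2.png

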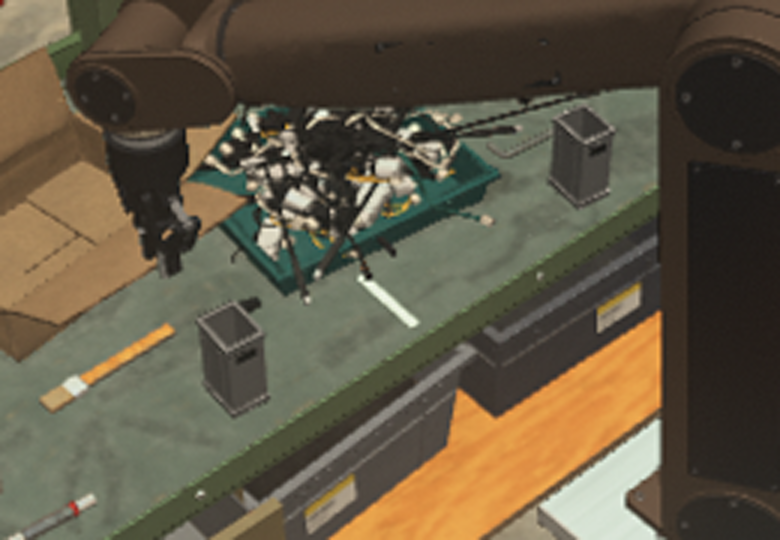

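```bash
python3 -m jog '[{"grip":0.7,"x":0,"y":0,"z":37.5,"rx":0,"ry":0,"rz":0},{"grip":0.7,"x":0,"y":0,"z":37.5,"rx":0,"ry":0,"rz":0},{"grip":0.7,"x":0,"y":0,"z":37.5,"rx":0,"ry":0,"rz":0},{"grip":0.7,"x":0,"y":0,"z":37.5,"rx":0,"ry":0,"rz":0},{"grip":0.7,"x":0,"y":0,"z":0,"rx":0,"ry":0,"rz":0}]'
python3 -m jog '[{"grip":0.7,"x":0,"y":12,"z":0,"rx":0,"ry":0,"rz":0},{"grip":0.7,"x":0,"y":12,"z":0,"rx":0,"ry":0,"rz":0},{"grip":0.7,"x":0,"y":8,"z":0,"rx":0,"ry":0,"rz":0},{"grip":0.7,"x":0,"y":8,"z":0,"rx":0,"ry":0,"rz":0}]'
python3 - <<'E'
from h import *
st()
r=read_camera("wrist");crop(r,160,140,480,480,1.7,"e1.png")
r=read_camera("scene");crop(r,200,160,460,340,3,"e2.png")
E
```

```text
time: 2.73
eef_pos: [0.4712, 0.3637, 0.2458]
tcp_rot: [0.999, -0.035, -0.007, 0.004]
contact_force: [-0.6, 0.1, -1.4]
opening: 0.301
time: 3.07
eef_pos: [0.4726, 0.325, 0.2583]
tcp_rot: [0.999, -0.036, 0.003, -0.002]
contact_force: [-0.4, 2.1, 1.5]
opening: 0.301
t 3.07 pos [0.4726 0.325  0.2583] yaw -4.11 zdir [ 0.006  0.003 -1.   ] op 0.3 F [-0.4  2.1  1.5] q [0.43 0.23 1.93 0.   0.97 0.5 ]
```

View pics/e1.png

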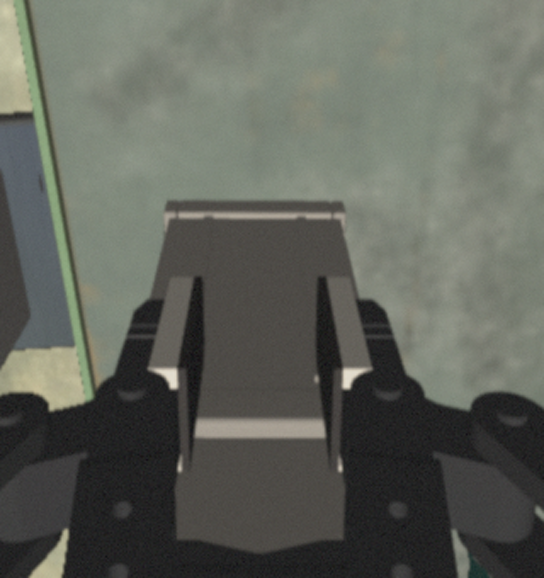

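View pics/e2.png

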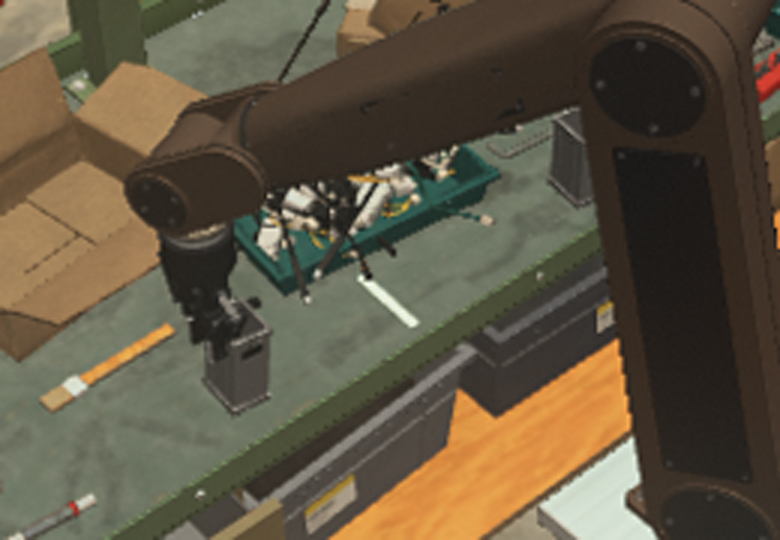

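```bash
python3 -m jog '[{"grip":0.7,"x":0,"y":7,"z":0,"rx":0,"ry":0,"rz":0},{"grip":0.7,"x":0,"y":7,"z":0,"rx":0,"ry":0,"rz":0},{"grip":0.7,"x":0,"y":7,"z":0,"rx":0,"ry":0,"rz":0},{"grip":0.7,"x":0,"y":7,"z":0,"rx":0,"ry":0,"rz":0},{"grip":0.7,"x":0,"y":7,"z":0,"rx":0,"ry":0,"rz":0},{"grip":0.7,"x":0,"y":0,"z":0,"rx":0,"ry":0,"rz":0}]'
python3 - <<'E'
from h import *
st()
r=read_camera("scene");crop(r,200,160,460,340,3,"f2.png")
r=read_camera("wrist");crop(r,160,140,480,480,1.7,"f1.png")
E
```

```text
time: 3.67
eef_pos: [0.4687, 0.2893, 0.254]
tcp_rot: [0.999, -0.036, -0.001, 0.001]
contact_force: [0.6, 0.2, -0.5]
opening: 0.304
t 3.67 pos [0.4687 0.2893 0.254 ] yaw -4.1 zdir [-0.002 -0.001 -1.   ] op 0.3 F [ 0.6  0.2 -0.5] q [ 0.37  0.19  1.99 -0.    0.96  0.44]
```

View pics/f2.png

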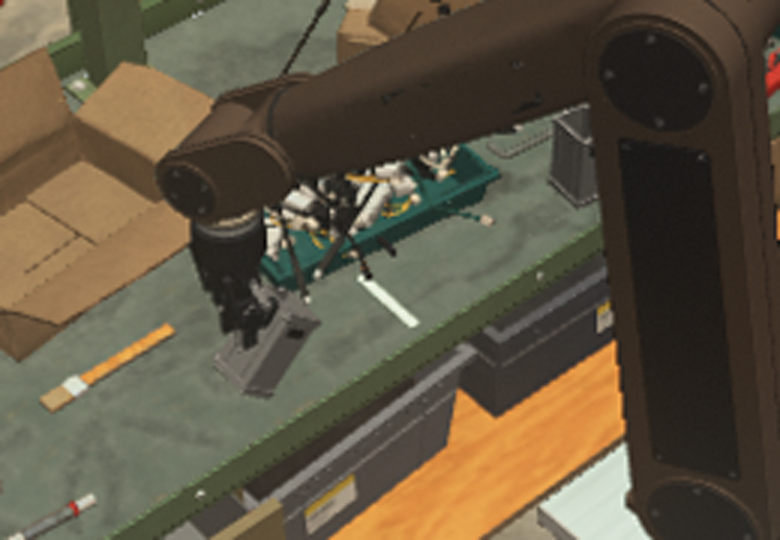

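View pics/f1.png

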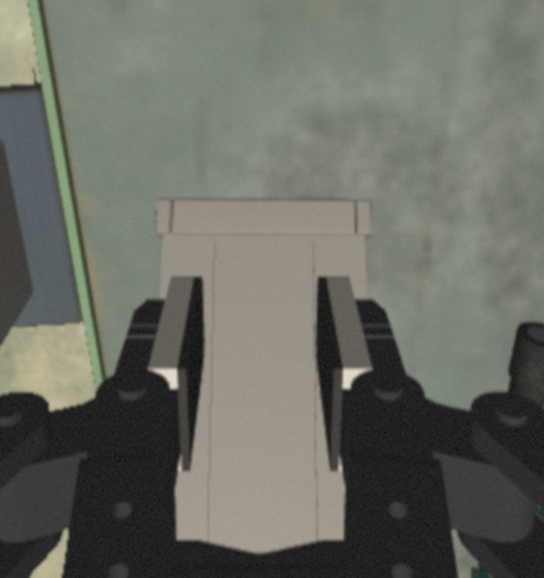

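The crate is falling past the balance point. I'll back off in +y and up to look at its underside.

```bash
python3 -m jog '[{"grip":0.7,"x":0,"y":0,"z":0,"rx":0,"ry":0,"rz":0},{"grip":0.7,"x":0,"y":-20,"z":-10,"rx":0,"ry":0,"rz":0},{"grip":0.7,"x":0,"y":-30,"z":0,"rx":0,"ry":0,"rz":0},{"grip":0.7,"x":0,"y":-30,"z":0,"rx":0,"ry":0,"rz":0},{"grip":0.7,"x":0,"y":-20,"z":0,"rx":0,"ry":0,"rz":0},{"grip":0.7,"x":0,"y":0,"z":0,"rx":0,"ry":0,"rz":0}]'
python3 - <<'E'
from h import *
st()
r=read_camera("scene");crop(r,200,160,460,340,3,"g2.png")
r=read_camera("wrist");crop(r,160,140,480,480,1.7,"g1.png")
r=read_camera("top");crop(r,220,220,300,290,9,"g3.png")
E
```

```text
time: 4.27
eef_pos: [0.476, 0.3936, 0.2651]
tcp_rot: [0.999, -0.034, 0.001, -0.001]
contact_force: [0.3, -0.8, -0.2]
opening: 0.298
t 4.27 pos [0.476  0.3936 0.2651] yaw -3.86 zdir [ 0.002  0.002 -1.   ] op 0.3 F [ 0.3 -0.8 -0.2] q [0.53 0.31 1.82 0.   1.01 0.59]
```

View pics/g2.png

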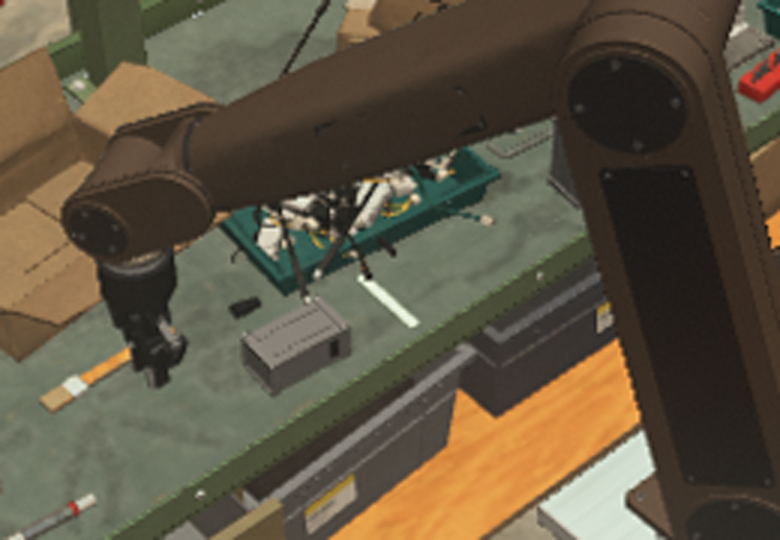

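View pics/g1.png

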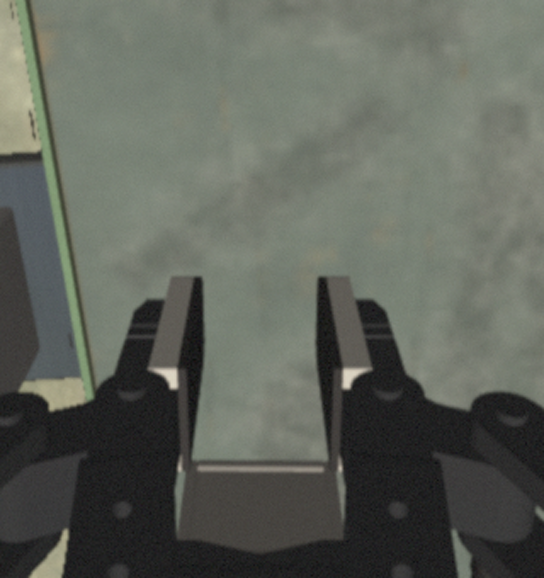

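View pics/g3.png

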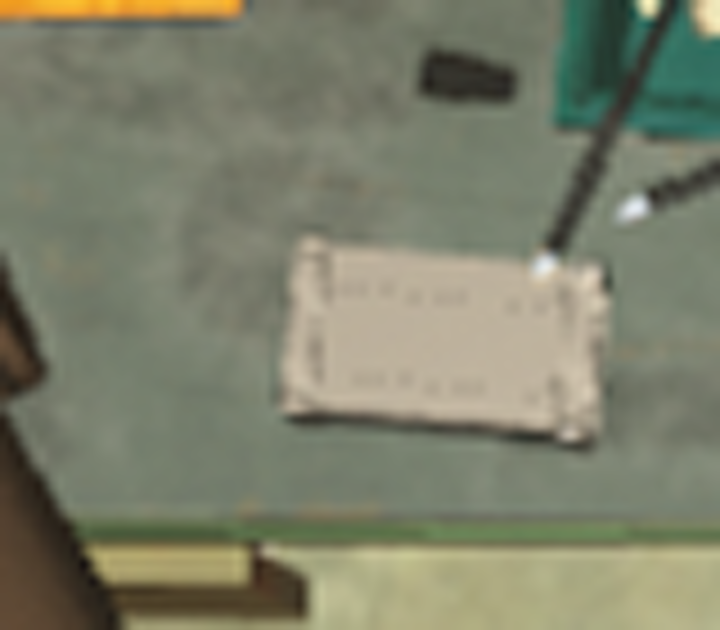

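The left crate lies flat, in top view spanning about (253..287, 247..268). I'll zoom in on its foot, then move away for a wrist view of it.

```bash
python3 - <<'E'
from h import *
r=read_camera("scene");crop(r,265,250,325,300,12,"h2.png")
C=[(300,240),(603,268),(592,440),(285,412)]
r=read_camera("top");P=np.array([ray(r,(219.5+x/9,219.5+y/9),.048)[:2] for x,y in C]);print(P,P.mean(0),np.linalg.norm(np.roll(P,-1,0)-P,axis=1))
E
python3 -m jog '[{"grip":0.7,"x":0,"y":-30,"z":-10,"rx":0,"ry":0,"rz":0},{"grip":0.7,"x":0,"y":-30,"z":-5,"rx":-7,"ry":0,"rz":0},{"grip":0.7,"x":0,"y":-30,"z":0,"rx":-7,"ry":0,"rz":0},{"grip":0.7,"x":0,"y":-20,"z":0,"rx":-7,"ry":0,"rz":0},{"grip":0.7,"x":0,"y":0,"z":0,"rx":0,"ry":0,"rz":0}]'
python3 - <<'E'
from h import *
st()
r=read_camera("wrist");crop(r,0,0,640,480,1,"h1.png")
E
```

```text
[[0.49548783 0.26670342]
 [0.48708053 0.16359211]
 [0.42849425 0.16601497]
 [0.43674412 0.26981   ]] [0.46195168 0.21653013] [0.1034535  0.05863635 0.10412237 0.0588258 ]
time: 4.93
eef_pos: [0.4835, 0.5014, 0.2698]
tcp_rot: [0.982, -0.034, -0.007, 0.184]
contact_force: [0.5, -1.1, -0.2]
opening: 0.297
t 4.93 pos [0.4835 0.5014 0.2698] yaw -3.94 zdir [-0.026 -0.36  -0.932] op 0.3 F [ 0.5 -1.1 -0.2] q [ 0.69  0.51  1.55 -0.27  1.35  0.85]
```

View pics/h2.png

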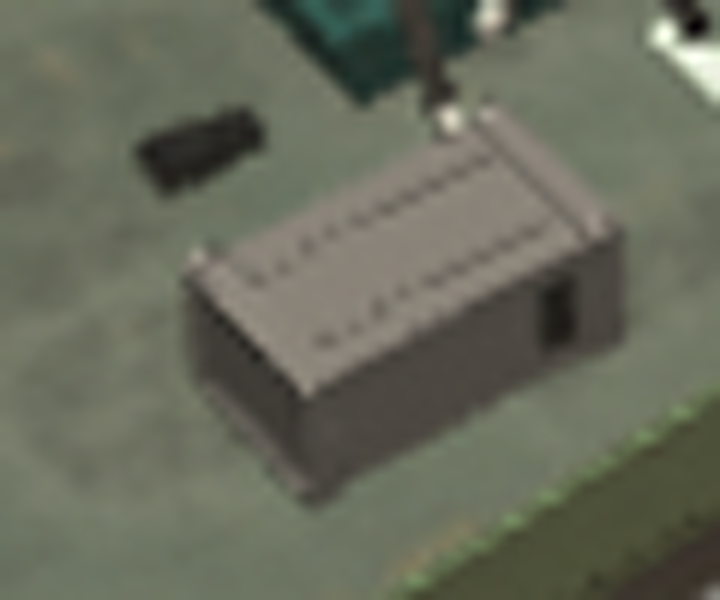

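View pics/h1.png

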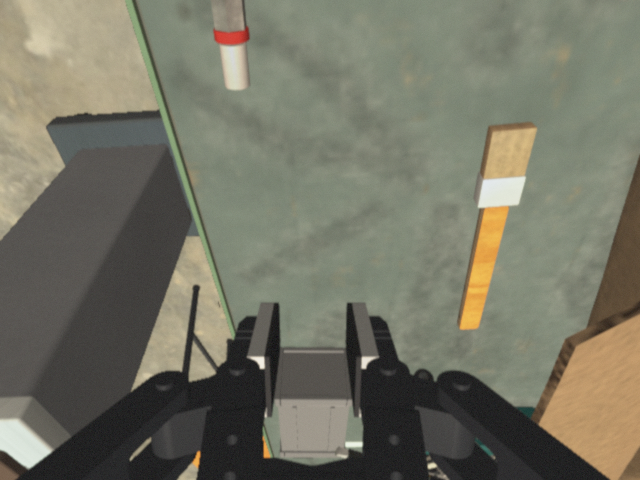

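Both views show the left crate's foot as bare grey, with no white in the recess, so it's the plain one. The stamped crate must then be the right one. Before planning its path, I'll triangulate the overhanging cable tips.

```bash
python3 - <<'E'
from h import *
t=read_camera("top");s=read_camera("scene")
PT=t["intrinsics"]@np.c_[t["R"],t["t"]];PS=s["intrinsics"]@np.c_[s["R"],s["t"]]
crop(t,280,225,370,285,8.8,"i1.png");crop(s,270,205,400,285,6,"i2.png")
def tri(a,b):
    X=cv2.triangulatePoints(PT,PS,np.array(a,float),np.array(b,float));X=X[:3,0]/X[3,0];print(X.round(4),proj(t,X)-a,proj(s,X)-b)
tri((220+498/3.6,220+150/3.6),(362.7,233))
tri((220+306/3.6,220+126/3.6),(322.5,251.5))
tri((220+378/3.6,220+98/3.6),(331,243))
tri((220+217/3.6,220+106/3.6),(302,259.5))
E
```

```text
[ 0.4501 -0.0553  0.0554] [0.19504907 0.21166359] [-0.18015605 -0.01649101]
[0.4695 0.1072 0.0572] [-0.19254995 -0.20862534] [0.18239971 0.0263334 ]
[0.4967 0.0465 0.0387] [-0.14223785 -0.15415612] [0.13316118 0.01785852]
[0.4852 0.1821 0.0575] [-0.08926563 -0.09687659] [0.08560395 0.01480046]
```

View pics/i1.png

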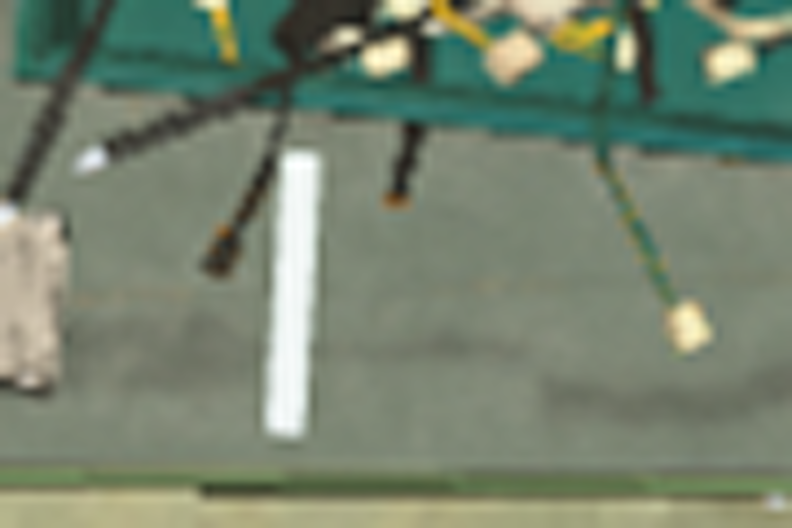

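View pics/i2.png

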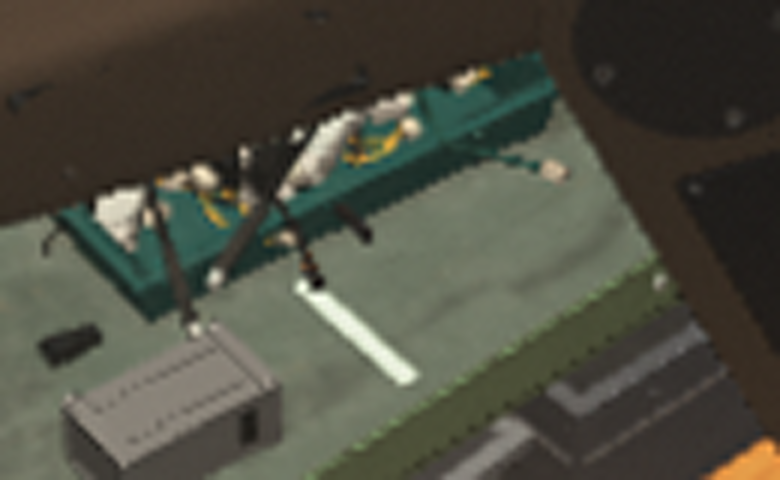

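```bash
python3 -m jog '[{"grip":0.7,"x":0,"y":0,"z":-30,"rx":7,"ry":0,"rz":0},{"grip":0.7,"x":0,"y":0,"z":-35,"rx":7,"ry":0,"rz":0},{"grip":0.7,"x":0,"y":0,"z":-35,"rx":7,"ry":0,"rz":0},{"grip":0.7,"x":0,"y":0,"z":-20,"rx":0,"ry":0,"rz":0},{"grip":0.7,"x":0,"y":20,"z":0,"rx":0,"ry":0,"rz":0},{"grip":0.7,"x":1,"y":38,"z":0,"rx":0,"ry":0,"rz":0},{"grip":0.7,"x":1,"y":38,"z":0,"rx":0,"ry":0,"rz":0},{"grip":0.7,"x":1,"y":38,"z":0,"rx":0,"ry":0,"rz":0}]'
python3 -m jog '[{"grip":0.7,"x":1,"y":38,"z":0,"rx":0,"ry":0,"rz":0},{"grip":0.7,"x":1,"y":38,"z":0,"rx":0,"ry":0,"rz":0},{"grip":0.7,"x":1,"y":38,"z":0,"rx":0,"ry":0,"rz":0},{"grip":0.7,"x":1,"y":38,"z":0,"rx":0,"ry":0,"rz":0},{"grip":0.7,"x":1,"y":38,"z":0,"rx":0,"ry":0,"rz":0},{"grip":0.7,"x":1,"y":38,"z":0,"rx":0,"ry":0,"rz":0},{"grip":0.7,"x":1,"y":38,"z":0,"rx":0,"ry":0,"rz":0},{"grip":0.7,"x":1,"y":38,"z":0,"rx":0,"ry":0,"rz":0}]'
python3 -m jog '[{"grip":0.7,"x":1,"y":38,"z":0,"rx":0,"ry":0,"rz":0},{"grip":0.7,"x":1,"y":38,"z":0,"rx":0,"ry":0,"rz":0},{"grip":0.7,"x":1,"y":38,"z":0,"rx":0,"ry":0,"rz":0},{"grip":0.7,"x":1,"y":38,"z":0,"rx":0,"ry":0,"rz":0},{"grip":0.7,"x":1,"y":38,"z":0,"rx":0,"ry":0,"rz":1.8},{"grip":0.7,"x":1,"y":38,"z":0,"rx":0,"ry":0,"rz":1.8}]'
python3 - <<'E'
from h import *
goto((.4504,-.285,.255))
r=read_camera("scene");crop(r,340,180,440,255,8,"j2.png")
E
```

```text
time: 5.75
eef_pos: [0.4784, 0.3857, 0.3883]
tcp_rot: [0.999, -0.036, 0.001, -0.001]
contact_force: [1.0, -1.0, 0.2]
opening: 0.302
time: 6.42
eef_pos: [0.4637, 0.0822, 0.3881]
tcp_rot: [0.999, -0.036, 0.001, -0.0]
contact_force: [-0.3, -0.0, 0.4]
opening: 0.302
time: 6.92
eef_pos: [0.452, -0.1451, 0.3882]
tcp_rot: [0.998, -0.069, 0.001, 0.0]
contact_force: [0.8, 0.4, -0.3]
opening: 0.302
t 6.92 pos [ 0.452  -0.1451  0.3882] yaw -7.88 zdir [ 0.003 -0.001 -1.   ] op 0.3 F [ 0.8  0.4 -0.3] q [-0.52 -0.15  2.07  0.    1.22 -0.39]
tool shift mm [ 17.2 138.8 133.3]
```

View pics/j2.png

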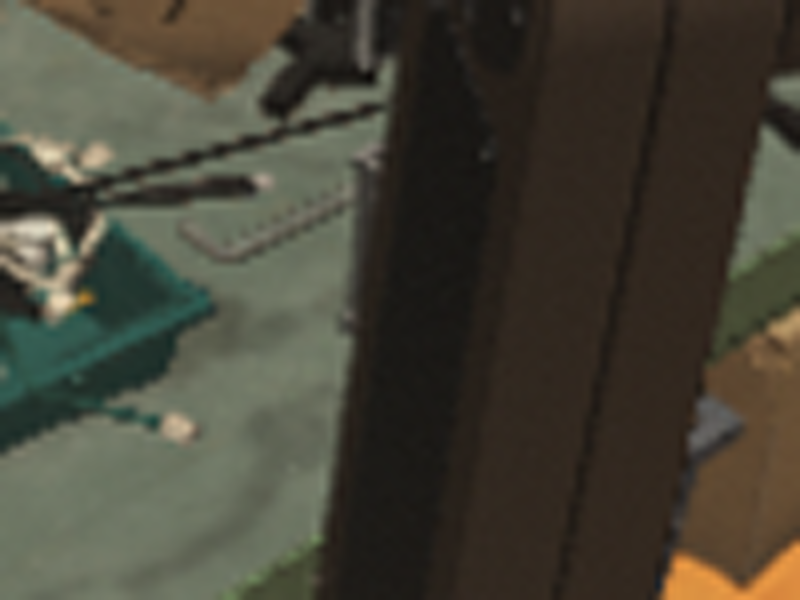

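```bash
python3 -m jog '[{"grip":0.7,"x":4.3,"y":34.5,"z":0,"rx":0,"ry":0,"rz":0},{"grip":0.7,"x":4.3,"y":34.5,"z":0,"rx":0,"ry":0,"rz":0},{"grip":0.7,"x":4.3,"y":34.5,"z":0,"rx":0,"ry":0,"rz":0},{"grip":0.7,"x":4.3,"y":34.5,"z":0,"rx":0,"ry":0,"rz":0},{"grip":0.7,"x":0,"y":0,"z":0,"rx":0,"ry":0,"rz":0},{"grip":0.7,"x":0,"y":0,"z":30,"rx":0,"ry":0,"rz":0},{"grip":0.7,"x":0,"y":0,"z":30,"rx":0,"ry":0,"rz":0}]'
python3 -m jog '[{"grip":0.7,"x":0,"y":0,"z":30,"rx":0,"ry":0,"rz":0},{"grip":0.7,"x":0,"y":0,"z":30,"rx":0,"ry":0,"rz":0},{"grip":0.7,"x":0,"y":0,"z":13,"rx":0,"ry":0,"rz":0},{"grip":0.7,"x":0,"y":0,"z":0,"rx":0,"ry":0,"rz":0}]'
python3 - <<'E'
from h import *
st()
r=read_camera("wrist");crop(r,160,140,480,480,1.7,"k1.png")
r=read_camera("top");crop(r,370,220,450,290,8,"k2.png")
E
```

```text
time: 7.55
eef_pos: [0.4519, -0.2829, 0.3299]
tcp_rot: [0.998, -0.068, 0.003, 0.002]
contact_force: [-0.1, -0.0, -0.6]
opening: 0.301
time: 7.88
eef_pos: [0.4502, -0.2802, 0.251]
tcp_rot: [0.998, -0.068, -0.003, -0.003]
contact_force: [-1.0, 1.1, 0.7]
opening: 0.303
t 7.88 pos [ 0.4502 -0.2802  0.251 ] yaw -7.75 zdir [-0.005  0.006 -1.   ] op 0.3 F [-1.   1.1  0.7] q [-0.75  0.16  2.04  0.    0.95 -0.61]
```

View pics/k1.png

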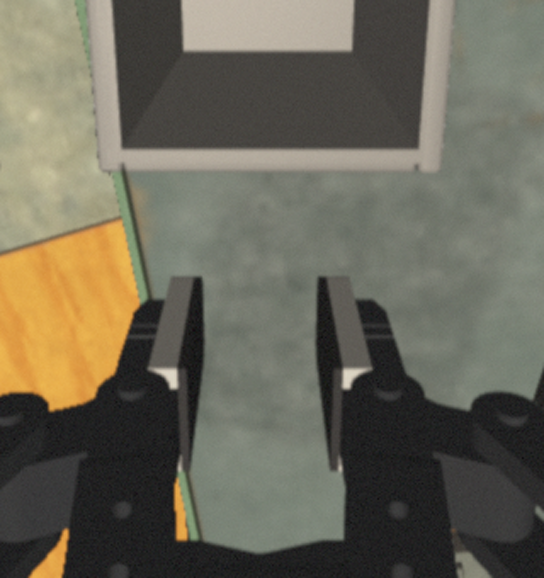

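View pics/k2.png

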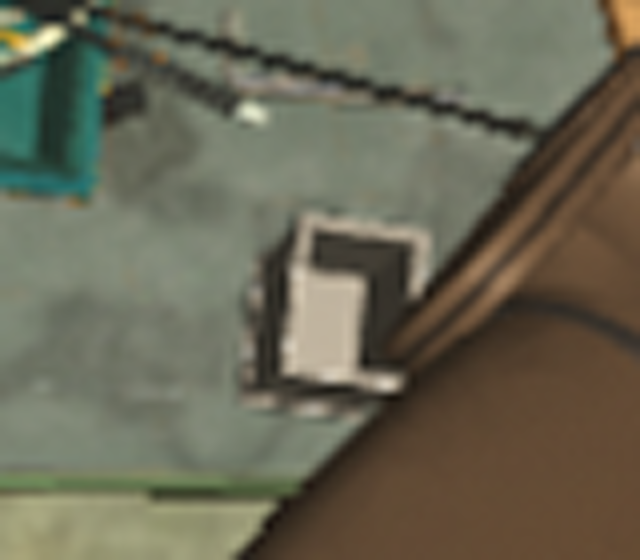

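```bash
python3 -m jog '[{"grip":0.7,"x":0,"y":-12,"z":0,"rx":0,"ry":0,"rz":0},{"grip":0.7,"x":0,"y":-10,"z":0,"rx":0,"ry":0,"rz":0},{"grip":0.7,"x":0,"y":-8,"z":0,"rx":0,"ry":0,"rz":0},{"grip":0.7,"x":0,"y":-7,"z":0,"rx":0,"ry":0,"rz":0},{"grip":0.7,"x":0,"y":-7,"z":0,"rx":0,"ry":0,"rz":0},{"grip":0.7,"x":0,"y":-7,"z":0,"rx":0,"ry":0,"rz":0},{"grip":0.7,"x":0,"y":-7,"z":0,"rx":0,"ry":0,"rz":0},{"grip":0.7,"x":0,"y":-7,"z":0,"rx":0,"ry":0,"rz":0}]'
python3 -m jog '[{"grip":0.7,"x":0,"y":-7,"z":0,"rx":0,"ry":0,"rz":0},{"grip":0.7,"x":0,"y":0,"z":0,"rx":0,"ry":0,"rz":0}]'
python3 - <<'E'
from h import *
st()
r=read_camera("wrist");crop(r,160,140,480,480,1.7,"l1.png")
E
```

```text
time: 8.65
eef_pos: [0.4616, -0.2165, 0.255]
tcp_rot: [0.998, -0.067, 0.0, -0.0]
contact_force: [0.3, 0.3, -0.5]
opening: 0.301
time: 8.82
eef_pos: [0.4622, -0.2089, 0.2543]
tcp_rot: [0.998, -0.066, -0.001, -0.001]
contact_force: [-0.0, -0.4, 0.5]
opening: 0.299
t 8.82 pos [ 0.4622 -0.2089  0.2543] yaw -7.59 zdir [-0.001  0.002 -1.   ] op 0.3 F [-0.  -0.4  0.5] q [-0.62  0.1   2.09  0.    0.95 -0.49]
```

View pics/l1.png

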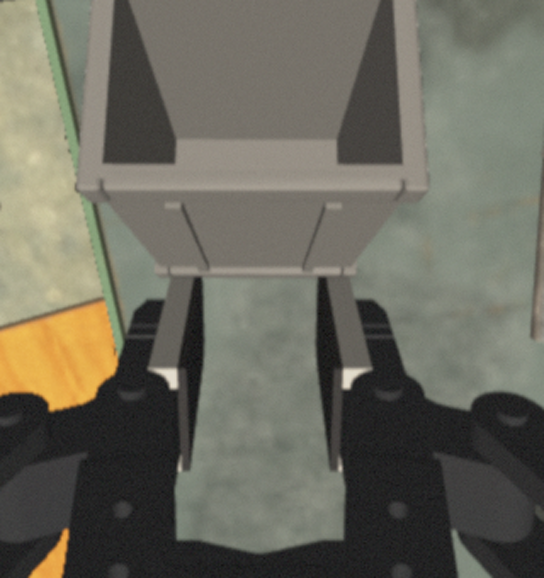

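```bash
python3 -m jog '[{"grip":0.7,"x":0,"y":0,"z":0,"rx":0,"ry":0,"rz":0},{"grip":0.7,"x":0,"y":15,"z":-10,"rx":0,"ry":0,"rz":0},{"grip":0.7,"x":0,"y":30,"z":-10,"rx":0,"ry":0,"rz":7.1},{"grip":0.7,"x":0,"y":30,"z":-10,"rx":0,"ry":0,"rz":7.1},{"grip":0.7,"x":0,"y":30,"z":-10,"rx":0,"ry":0,"rz":7.1},{"grip":0.7,"x":0,"y":30,"z":-10,"rx":0,"ry":0,"rz":7.1},{"grip":0.7,"x":0,"y":30,"z":-10,"rx":0,"ry":0,"rz":7.1},{"grip":0.7,"x":0,"y":0,"z":0,"rx":0,"ry":0,"rz":7.1}]'
python3 - <<'E'
from h import *
st()
r=read_camera("top");crop(r,330,220,450,290,6.6,"m2.png")
r=read_camera("wrist");crop(r,0,0,640,480,1,"m1.png")
E
```

```text
time: 9.53
eef_pos: [0.4036, -0.3669, 0.3176]
tcp_rot: [0.903, -0.43, 0.002, 0.002]
contact_force: [0.8, 0.1, 1.3]
opening: 0.303
t 9.53 pos [ 0.4036 -0.3669  0.3176] yaw -50.87 zdir [ 0.002 -0.005 -1.   ] op 0.3 F [0.8 0.1 1.3] q [-0.92  0.09  1.97 -0.    1.07 -0.03]
```

View pics/m2.png

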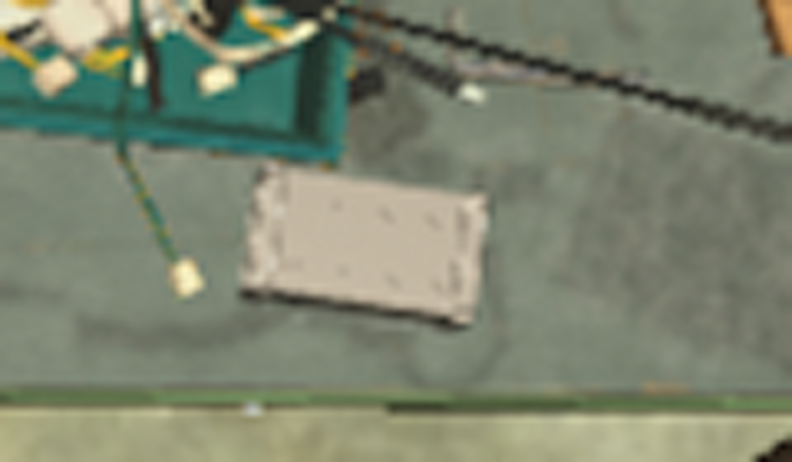

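View pics/m1.png

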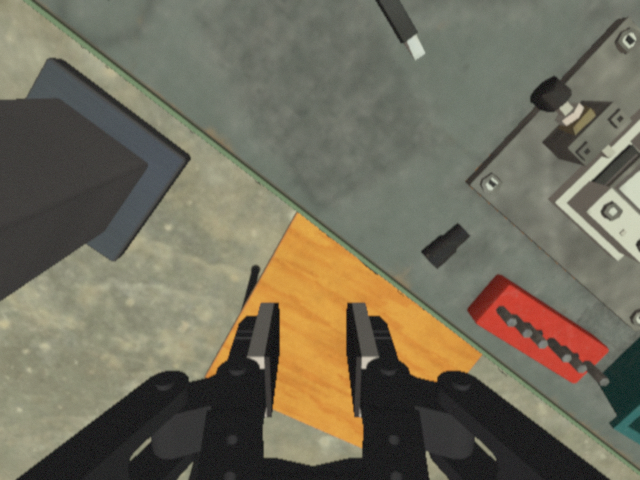

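```bash
python3 -m jog '[{"grip":0.7,"x":0,"y":0,"z":0,"rx":0,"ry":0,"rz":7.1},{"grip":0.7,"x":0,"y":0,"z":0,"rx":0,"ry":0,"rz":7.1},{"grip":0.7,"x":0,"y":0,"z":0,"rx":0,"ry":0,"rz":7.1},{"grip":0.7,"x":0,"y":0,"z":0,"rx":0,"ry":0,"rz":7.1},{"grip":0.7,"x":0,"y":0,"z":0,"rx":0,"ry":0,"rz":7.1},{"grip":0.7,"x":0,"y":0,"z":0,"rx":0,"ry":0,"rz":7.1},{"grip":0.7,"x":0,"y":0,"z":0,"rx":0,"ry":0,"rz":7.1},{"grip":0.7,"x":0,"y":0,"z":0,"rx":0,"ry":0,"rz":7.1}]'
python3 -m jog '[{"grip":0.7,"x":0,"y":0,"z":0,"rx":0,"ry":0,"rz":7.1},{"grip":0.7,"x":0,"y":0,"z":0,"rx":0,"ry":0,"rz":7.1},{"grip":0.7,"x":0,"y":0,"z":0,"rx":0,"ry":0,"rz":7.1},{"grip":0.7,"x":0,"y":0,"z":0,"rx":0,"ry":0,"rz":7.1},{"grip":0.7,"x":0,"y":0,"z":0,"rx":0,"ry":0,"rz":7.1},{"grip":0.7,"x":0,"y":0,"z":0,"rx":0,"ry":0,"rz":7.1},{"grip":0.7,"x":0,"y":0,"z":0,"rx":0,"ry":0,"rz":7.1}]'
python3 -m jog '[{"grip":0.7,"x":-32,"y":-15,"z":0,"rx":-7,"ry":0,"rz":0},{"grip":0.7,"x":-32,"y":-18,"z":0,"rx":-7,"ry":0,"rz":0},{"grip":0.7,"x":0,"y":0,"z":0,"rx":0,"ry":0,"rz":0}]'
python3 - <<'E'
from h import *
st()
r=read_camera("wrist");crop(r,0,0,640,480,1,"n1.png")
t=read_camera("top")
C=[(258,165),(488,195),(465,325),(242,292)]
P=np.array([ray(t,(329.5+x/6.6,219.5+y/6.6),.048)[:2] for x,y in C]);print(P,P.mean(0),np.linalg.norm(np.roll(P,-1,0)-P,axis=1))
E
```

```text
time: 10.3
eef_pos: [0.4057, -0.3615, 0.3141]
tcp_rot: [-0.594, 0.805, 0.001, 0.0]
contact_force: [-0.2, -0.1, -0.6]
opening: 0.298
time: 10.88
eef_pos: [0.4057, -0.3615, 0.314]
tcp_rot: [-0.201, 0.98, 0.001, -0.0]
contact_force: [-0.5, -0.4, -0.2]
opening: 0.305
time: 11.13
eef_pos: [0.481, -0.3671, 0.3096]
tcp_rot: [-0.203, 0.971, 0.123, -0.025]
contact_force: [-1.0, -0.4, -0.5]
opening: 0.298
t 11.13 pos [ 0.481  -0.3671  0.3096] yaw -156.43 zdir [-0.098  0.228 -0.969] op 0.3 F [-1.  -0.4 -0.5] q [-0.83  0.27  1.79  0.08  1.33  1.87]
[[ 0.50474303 -0.08677038]
 [ 0.49195031 -0.19278505]
 [ 0.43155073 -0.18118551]
 [ 0.44556308 -0.07907528]] [ 0.46845179 -0.13495406] [0.10678372 0.06150333 0.10306719 0.05967815]
```

View pics/n1.png

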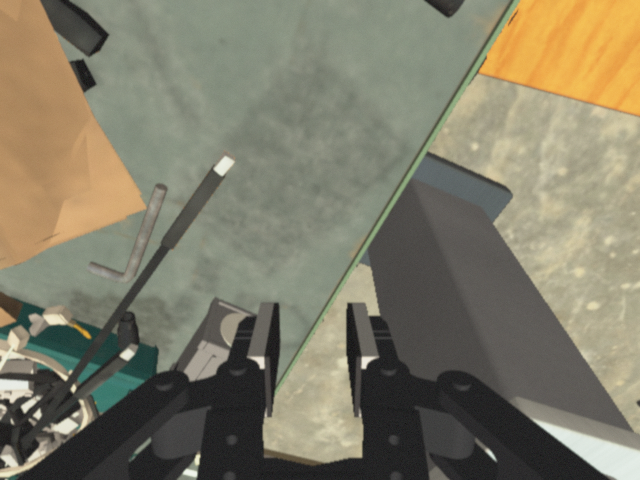

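The stamp is visible as a pale disc at (233,328) on the right crate's foot, so that one goes to the line. I'll turn the tool back and come down behind the foot.

```bash
python3 -m jog '[{"grip":0.7,"x":0,"y":0,"z":0,"rx":7,"ry":0,"rz":0},{"grip":0.7,"x":0,"y":0,"z":0,"rx":7,"ry":0,"rz":0},{"grip":0.7,"x":0,"y":0,"z":0,"rx":0,"ry":0,"rz":-7.1},{"grip":0.7,"x":0,"y":0,"z":0,"rx":0,"ry":0,"rz":-7.1},{"grip":0.7,"x":0,"y":0,"z":0,"rx":0,"ry":0,"rz":-7.1},{"grip":0.7,"x":0,"y":0,"z":0,"rx":0,"ry":0,"rz":-7.1},{"grip":0.7,"x":0,"y":0,"z":0,"rx":0,"ry":0,"rz":-7.1},{"grip":0.7,"x":0,"y":0,"z":0,"rx":0,"ry":0,"rz":-7.1}]'
python3 -m jog '[{"grip":0.7,"x":0,"y":0,"z":0,"rx":0,"ry":0,"rz":-7.1},{"grip":0.7,"x":0,"y":0,"z":0,"rx":0,"ry":0,"rz":-7.1},{"grip":0.7,"x":0,"y":0,"z":0,"rx":0,"ry":0,"rz":-7.1},{"grip":0.7,"x":0,"y":0,"z":0,"rx":0,"ry":0,"rz":-7.1},{"grip":0.7,"x":0,"y":0,"z":0,"rx":0,"ry":0,"rz":-7.1},{"grip":0.7,"x":0,"y":0,"z":0,"rx":0,"ry":0,"rz":-7.1},{"grip":0.7,"x":0,"y":0,"z":0,"rx":0,"ry":0,"rz":-7.1},{"grip":0.7,"x":0,"y":0,"z":0,"rx":0,"ry":0,"rz":-7.1}]'
python3 -m jog '[{"grip":0.7,"x":0,"y":0,"z":0,"rx":0,"ry":0,"rz":-7.1},{"grip":0.7,"x":0,"y":0,"z":0,"rx":0,"ry":0,"rz":-7.1},{"grip":0.7,"x":0,"y":0,"z":0,"rx":0,"ry":0,"rz":-7.1},{"grip":0.7,"x":0,"y":0,"z":0,"rx":0,"ry":0,"rz":-7.1},{"grip":0.7,"x":0,"y":0,"z":0,"rx":0,"ry":0,"rz":-7.1},{"grip":0.7,"x":0,"y":0,"z":0,"rx":0,"ry":0,"rz":-7.1},{"grip":0.7,"x":0,"y":0,"z":0,"rx":0,"ry":0,"rz":-7.1},{"grip":0.7,"x":0,"y":0,"z":0,"rx":0,"ry":0,"rz":0}]'
python3 - <<'E'
from h import *
goto((.457,-.230,.188))
E
```

```text
time: 11.9
eef_pos: [0.4761, -0.3667, 0.3131]
tcp_rot: [-0.547, 0.837, -0.001, -0.0]
contact_force: [-0.1, -0.3, -0.2]
opening: 0.301
time: 12.57
eef_pos: [0.4761, -0.3667, 0.3131]
tcp_rot: [0.879, -0.476, 0.0, 0.0]
contact_force: [0.1, -0.6, 0.5]
opening: 0.3
time: 13.23
eef_pos: [0.4762, -0.3667, 0.3131]
tcp_rot: [0.998, -0.065, 0.0, 0.0]
contact_force: [-1.1, 0.6, 0.2]
opening: 0.301
t 13.23 pos [ 0.4762 -0.3667  0.3131] yaw -7.44 zdir [ 0.    -0.001 -1.   ] op 0.3 F [-1.1  0.6  0.2] q [-0.82  0.22  1.84 -0.    1.09 -0.69]
tool shift mm [ -36.8 -133.2  125. ]
```

```bash
python3 -m jog '[{"grip":0.7,"x":-9.2,"y":-31,"z":0,"rx":0,"ry":0,"rz":0},{"grip":0.7,"x":-9.2,"y":-31,"z":0,"rx":0,"ry":0,"rz":0},{"grip":0.7,"x":-9.2,"y":-31,"z":0,"rx":0,"ry":0,"rz":0},{"grip":0.7,"x":-9.2,"y":-31,"z":0,"rx":0,"ry":0,"rz":0},{"grip":0.7,"x":0,"y":0,"z":30,"rx":0,"ry":0,"rz":0},{"grip":0.7,"x":0,"y":0,"z":30,"rx":0,"ry":0,"rz":0},{"grip":0.7,"x":0,"y":0,"z":30,"rx":0,"ry":0,"rz":0},{"grip":0.7,"x":0,"y":0,"z":25,"rx":0,"ry":0,"rz":0}]'
python3 -m jog '[{"grip":0.7,"x":0,"y":0,"z":8,"rx":0,"ry":0,"rz":0},{"grip":0.7,"x":0,"y":0,"z":0,"rx":0,"ry":0,"rz":0},{"grip":0.7,"x":0,"y":0,"z":0,"rx":0,"ry":0,"rz":0}]'
python3 - <<'E'
from h import *
st()
r=read_camera("wrist");crop(r,160,140,480,480,1.7,"o1.png")
r=read_camera("top");crop(r,330,220,450,290,6.6,"o2.png")
E
```

```text
time: 13.9
eef_pos: [0.4562, -0.2385, 0.1966]
tcp_rot: [0.998, -0.068, 0.0, 0.0]
contact_force: [0.3, -0.1, -0.1]
opening: 0.302
time: 14.15
eef_pos: [0.4572, -0.2397, 0.1904]
tcp_rot: [0.998, -0.067, 0.0, 0.0]
contact_force: [0.7, -0.3, 0.4]
opening: 0.297
t 14.15 pos [ 0.4572 -0.2397  0.1904] yaw -7.71 zdir [ 0.    -0.001 -1.   ] op 0.3 F [ 0.7 -0.3  0.4] q [-0.68  0.23  2.09 -0.    0.82 -0.54]
```

View pics/o1.png

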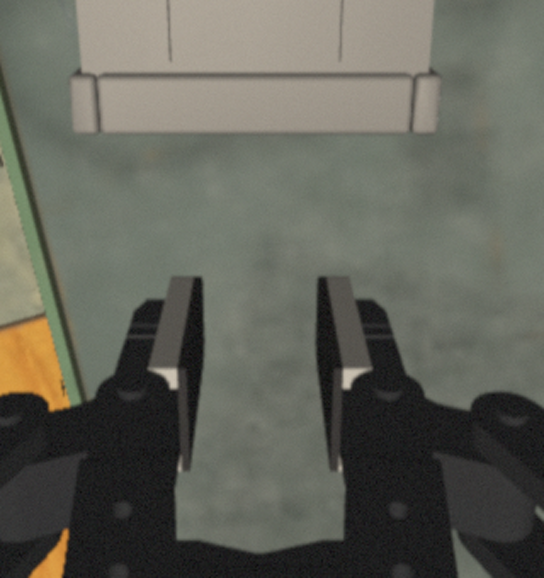

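View pics/o2.png

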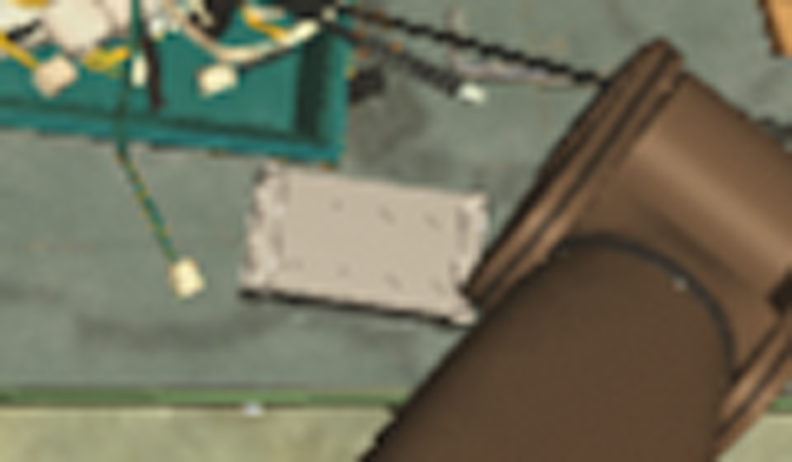

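```bash
python3 -m jog '[{"grip":0.7,"x":0,"y":-12,"z":0,"rx":0,"ry":0,"rz":0},{"grip":0.7,"x":0,"y":-12,"z":0,"rx":0,"ry":0,"rz":0},{"grip":0.7,"x":0,"y":-8,"z":0,"rx":0,"ry":0,"rz":0},{"grip":0.7,"x":0,"y":-5,"z":0,"rx":0,"ry":0,"rz":0},{"grip":0.7,"x":0,"y":-5,"z":0,"rx":0,"ry":0,"rz":0},{"grip":0.7,"x":0,"y":-5,"z":0,"rx":0,"ry":0,"rz":0}]'
python3 -m jog '[{"grip":0.7,"x":0,"y":-2.5,"z":0,"rx":0,"ry":0,"rz":-1.5},{"grip":0.7,"x":0,"y":-2.5,"z":0,"rx":0,"ry":0,"rz":-1.5},{"grip":0.7,"x":0,"y":-2.5,"z":0,"rx":0,"ry":0,"rz":-1.5},{"grip":0.7,"x":0,"y":0,"z":0,"rx":0,"ry":0,"rz":0}]'
python3 - <<'E'
from h import *
st()
r=read_camera("wrist");crop(r,160,140,480,480,1.7,"p1.png")
r=read_camera("top");crop(r,330,220,450,290,6.6,"p2.png")
E
```

```text
time: 14.75
eef_pos: [0.4637, -0.1925, 0.1901]
tcp_rot: [0.998, -0.066, 0.0, 0.001]
contact_force: [0.4, -2.9, 0.3]
opening: 0.303
time: 15.08
eef_pos: [0.4645, -0.1854, 0.1899]
tcp_rot: [1.0, -0.027, 0.0, -0.0]
contact_force: [0.7, -0.6, 1.0]
opening: 0.301
t 15.08 pos [ 0.4645 -0.1854  0.1899] yaw -3.08 zdir [ 0.001  0.    -1.   ] op 0.3 F [ 0.7 -0.6  1. ] q [-0.58  0.2   2.13  0.    0.81 -0.53]
```

View pics/p1.png

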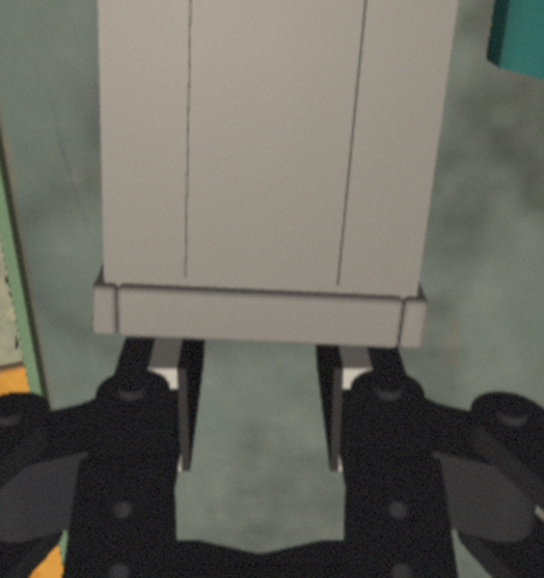

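View pics/p2.png

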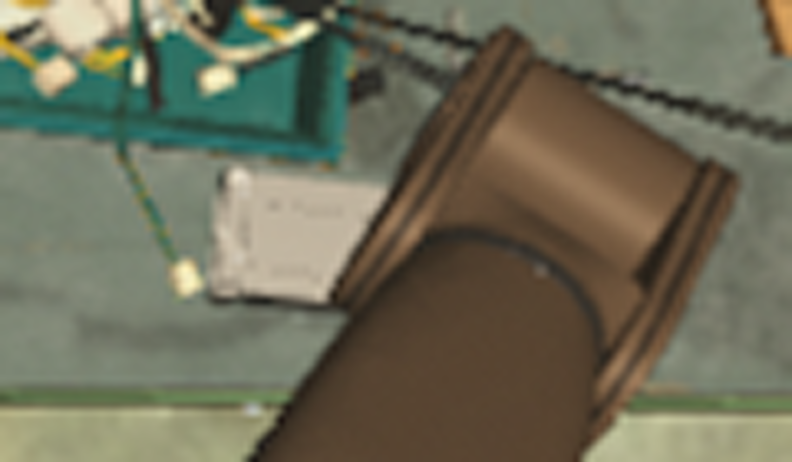

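```bash
python3 -m jog '[{"grip":0.7,"x":0,"y":-2.5,"z":0,"rx":0,"ry":0,"rz":-1.5},{"grip":0.7,"x":0,"y":-2.5,"z":0,"rx":0,"ry":0,"rz":-1.5},{"grip":0.7,"x":0,"y":-2.5,"z":0,"rx":0,"ry":0,"rz":-1.5},{"grip":0.7,"x":0,"y":-2.5,"z":0,"rx":0,"ry":0,"rz":-1.5}]'
python3 -m jog '[{"grip":0.7,"x":0,"y":-2.5,"z":0,"rx":0,"ry":0,"rz":-1.5},{"grip":0.7,"x":0,"y":-2.5,"z":0,"rx":0,"ry":0,"rz":-1.5},{"grip":0.7,"x":0,"y":-2.5,"z":0,"rx":0,"ry":0,"rz":0},{"grip":0.7,"x":0,"y":-2.5,"z":0,"rx":0,"ry":0,"rz":0}]'
python3 - <<'E'
from h import *
st()
r=read_camera("wrist");crop(r,160,140,480,480,1.7,"q1.png")
r=read_camera("top");crop(r,330,220,450,290,6.6,"q2.png")
E
```

```text
time: 15.52
eef_pos: [0.4644, -0.1753, 0.1897]
tcp_rot: [1.0, 0.026, 0.0, 0.0]
contact_force: [0.5, -1.8, 0.3]
opening: 0.299
time: 15.85
eef_pos: [0.4636, -0.1652, 0.1897]
tcp_rot: [0.999, 0.051, -0.0, -0.0]
contact_force: [0.5, -1.4, -0.5]
opening: 0.296
t 15.85 pos [ 0.4636 -0.1652  0.1897] yaw 5.86 zdir [-0.  0. -1.] op 0.3 F [ 0.5 -1.4 -0.5] q [-0.55  0.19  2.15 -0.    0.81 -0.65]
```

View pics/q1.png

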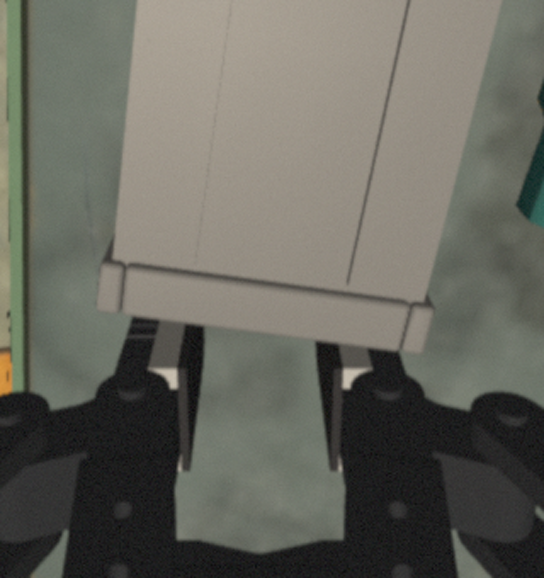

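View pics/q2.png

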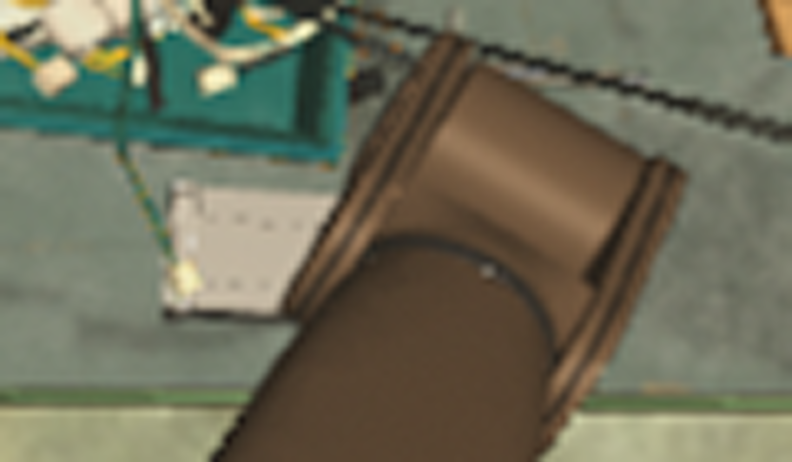

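```bash
python3 -m jog '[{"grip":0.7,"x":0,"y":-5,"z":0,"rx":0,"ry":0,"rz":0},{"grip":0.7,"x":0,"y":-5,"z":0,"rx":0,"ry":0,"rz":0},{"grip":0.7,"x":0,"y":-5,"z":0,"rx":0,"ry":0,"rz":0},{"grip":0.7,"x":0,"y":-5,"z":0,"rx":0,"ry":0,"rz":0},{"grip":0.7,"x":0,"y":-5,"z":0,"rx":0,"ry":0,"rz":0},{"grip":0.7,"x":0,"y":-5,"z":0,"rx":0,"ry":0,"rz":0},{"grip":0.7,"x":0,"y":-5,"z":0,"rx":0,"ry":0,"rz":0}]'
python3 - <<'E'
from h import *
st()
r=read_camera("wrist");crop(r,160,140,480,480,1.7,"r1.png")
r=read_camera("top");crop(r,300,220,420,290,6.6,"r2.png")
E
```

```text
time: 16.53
eef_pos: [0.46, -0.1301, 0.1898]
tcp_rot: [0.999, 0.051, 0.0, 0.0]
contact_force: [1.0, -2.5, 0.6]
opening: 0.299
t 16.53 pos [ 0.46   -0.1301  0.1898] yaw 5.86 zdir [ 0. -0. -1.] op 0.3 F [ 1.  -2.5  0.6] q [-0.49  0.16  2.18 -0.    0.8  -0.59]
```

View pics/r1.png

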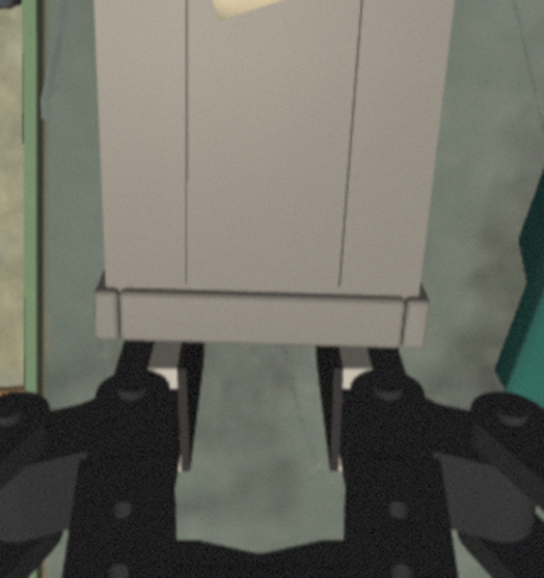

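View pics/r2.png

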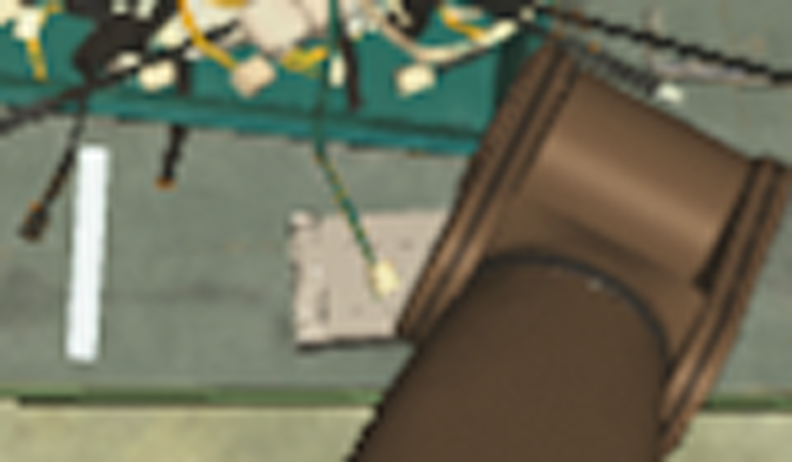

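```bash
python3 -m jog '[{"grip":0.55,"x":0,"y":-4,"z":0,"rx":0,"ry":0,"rz":0.6},{"grip":0.55,"x":0,"y":-5,"z":0,"rx":0,"ry":0,"rz":0.6},{"grip":0.55,"x":0,"y":-5,"z":0,"rx":0,"ry":0,"rz":0.6},{"grip":0.55,"x":0,"y":-5,"z":0,"rx":0,"ry":0,"rz":0.6},{"grip":0.55,"x":0,"y":-5,"z":0,"rx":0,"ry":0,"rz":0.6},{"grip":0.55,"x":0,"y":-5,"z":0,"rx":0,"ry":0,"rz":0.6},{"grip":0.55,"x":0,"y":-5,"z":0,"rx":0,"ry":0,"rz":0.6},{"grip":0.55,"x":0,"y":-4,"z":0,"rx":0,"ry":0,"rz":0.6}]'
python3 - <<'E'
from h import *
st()
r=read_camera("wrist");crop(r,160,140,480,480,1.7,"s1.png")
r=read_camera("top");crop(r,300,220,420,290,6.6,"s2.png")
r=read_camera("scene");crop(r,290,200,390,275,8,"s3.png")
E
```

```text
time: 17.3
eef_pos: [0.4574, -0.0921, 0.1896]
tcp_rot: [1.0, 0.009, -0.0, -0.0]
contact_force: [0.6, -1.5, -0.8]
opening: 0.453
t 17.3 pos [ 0.4574 -0.0921  0.1896] yaw 1.0 zdir [-0.001  0.    -1.   ] op 0.45 F [ 0.6 -1.5 -0.8] q [-0.42  0.13  2.21  0.    0.8  -0.43]
```

View pics/s1.png

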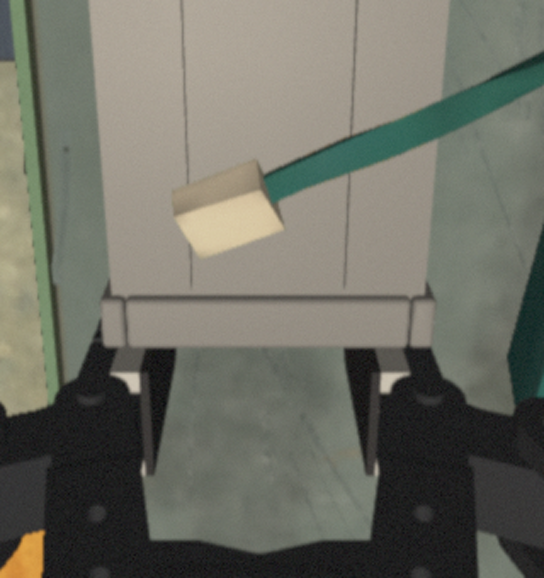

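View pics/s2.png

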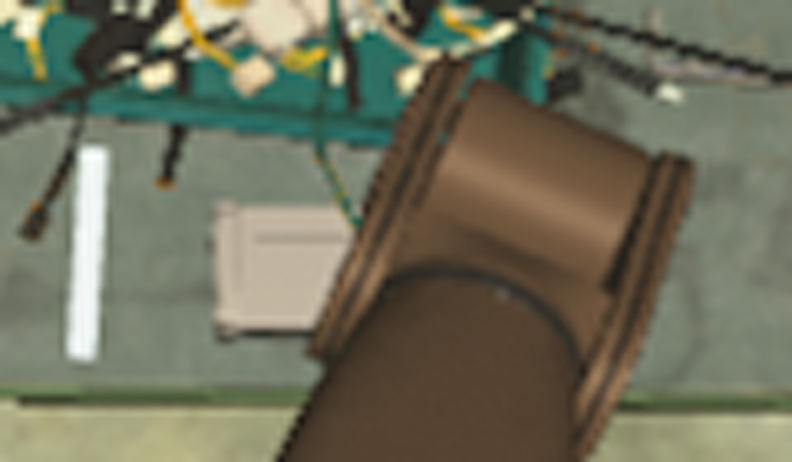

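View pics/s3.png

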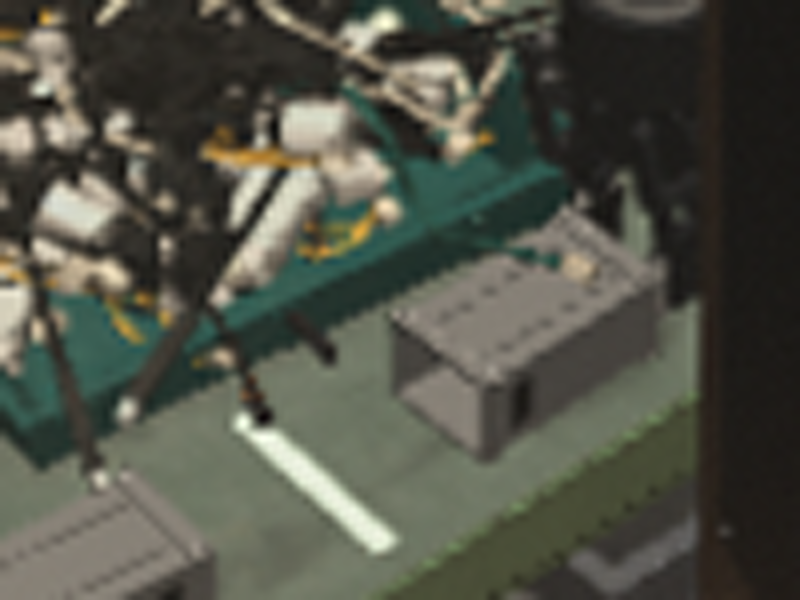

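```bash
python3 -m jog '[{"grip":0.55,"x":0,"y":-5,"z":0,"rx":0,"ry":0,"rz":0},{"grip":0.55,"x":0,"y":-5,"z":0,"rx":0,"ry":0,"rz":0},{"grip":0.55,"x":0,"y":-4,"z":0,"rx":0,"ry":0,"rz":0}]'
python3 -m jog '[{"grip":0.55,"x":0,"y":-2,"z":0,"rx":0,"ry":0,"rz":0},{"grip":0.55,"x":0,"y":-2,"z":0,"rx":0,"ry":0,"rz":0}]'
python3 - <<'E'
from h import *
st()
r=read_camera("wrist");crop(r,160,140,480,480,1.7,"t1.png")
E
```

```text
time: 17.7
eef_pos: [0.4575, -0.0786, 0.1899]
tcp_rot: [1.0, 0.009, 0.0, 0.0]
contact_force: [0.1, -2.7, 0.3]
opening: 0.453
time: 17.87
eef_pos: [0.4574, -0.0746, 0.1899]
tcp_rot: [1.0, 0.009, 0.0, 0.0]
contact_force: [-0.0, -2.7, 0.8]
opening: 0.45
t 17.87 pos [ 0.4574 -0.0746  0.1899] yaw 1.07 zdir [ 0.001 -0.001 -1.   ] op 0.45 F [-0.  -2.7  0.8] q [-0.38  0.13  2.21 -0.    0.8  -0.4 ]
```

View pics/t1.png

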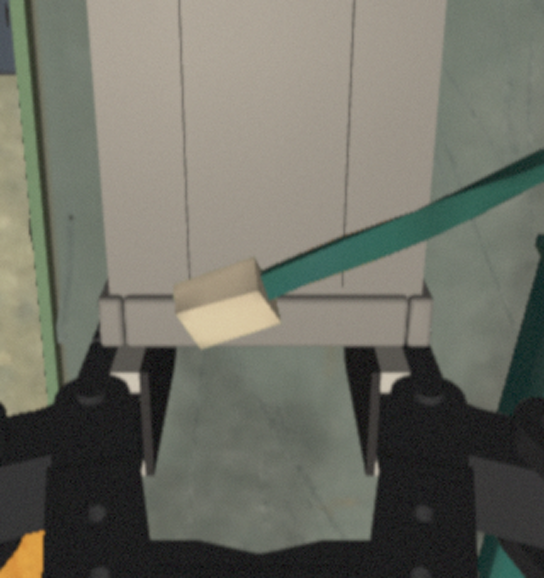

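```bash
for i in 1; do python3 -m jog '[{"grip":0.55,"x":0,"y":-3,"z":0,"rx":0,"ry":0,"rz":0},{"grip":0.55,"x":0,"y":-3,"z":0,"rx":0,"ry":0,"rz":0},{"grip":0.55,"x":0,"y":-3,"z":0,"rx":0,"ry":0,"rz":0}]'; done
python3 -m jog '[{"grip":0.55,"x":0,"y":-2,"z":0,"rx":0,"ry":0,"rz":0},{"grip":0.55,"x":0,"y":-2,"z":0,"rx":0,"ry":0,"rz":0}]'
python3 - <<'E'
from h import *
st()
r=read_camera("wrist");crop(r,160,140,480,480,1.7,"u1.png")
E
```

```text
time: 18.17
eef_pos: [0.4572, -0.0657, 0.1899]
tcp_rot: [1.0, 0.009, 0.0, 0.0]
contact_force: [0.3, -3.0, 1.2]
opening: 0.449
time: 18.33
eef_pos: [0.4572, -0.0617, 0.1899]
tcp_rot: [1.0, 0.009, 0.0, 0.0]
contact_force: [-0.3, -4.1, 1.4]
opening: 0.449
t 18.33 pos [ 0.4572 -0.0617  0.1899] yaw 1.05 zdir [ 0. -0. -1.] op 0.45 F [-0.3 -4.1  1.4] q [-0.35  0.12  2.22 -0.    0.8  -0.37]
```

View pics/u1.png

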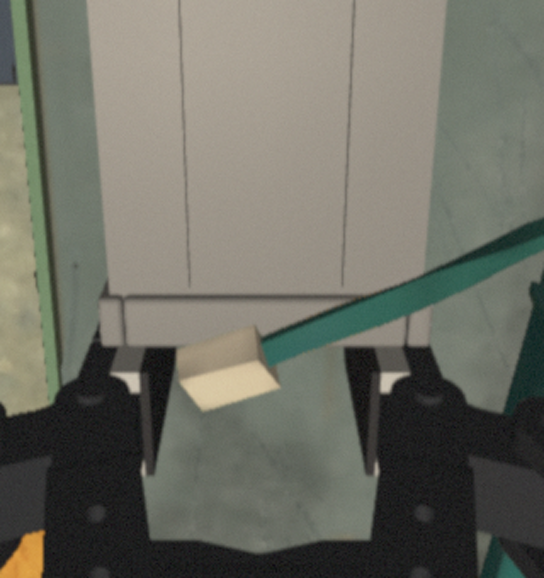

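```bash
python3 -m jog '[{"grip":0.55,"x":0,"y":-2,"z":0,"rx":0,"ry":0,"rz":0},{"grip":0.55,"x":0,"y":-2,"z":0,"rx":0,"ry":0,"rz":0}]'
python3 -m jog '[{"grip":0.55,"x":0,"y":-2,"z":0,"rx":0,"ry":0,"rz":0},{"grip":0.55,"x":0,"y":-2,"z":0,"rx":0,"ry":0,"rz":0}]'
python3 - <<'E'
from h import *
st()
r=read_camera("wrist");crop(r,160,140,480,480,1.7,"v1.png")
E
```

```text
time: 18.55
eef_pos: [0.4571, -0.0578, 0.1899]
tcp_rot: [1.0, 0.009, 0.0, 0.0]
contact_force: [-0.6, -3.6, 2.1]
opening: 0.451
time: 18.72
eef_pos: [0.457, -0.0537, 0.1899]
tcp_rot: [1.0, 0.009, 0.0, 0.0]
contact_force: [-0.5, -4.6, 1.8]
opening: 0.454
t 18.72 pos [ 0.457  -0.0537  0.1899] yaw 1.05 zdir [ 0. -0. -1.] op 0.45 F [-0.5 -4.6  1.8] q [-0.34  0.12  2.22 -0.    0.8  -0.36]
```

View pics/v1.png

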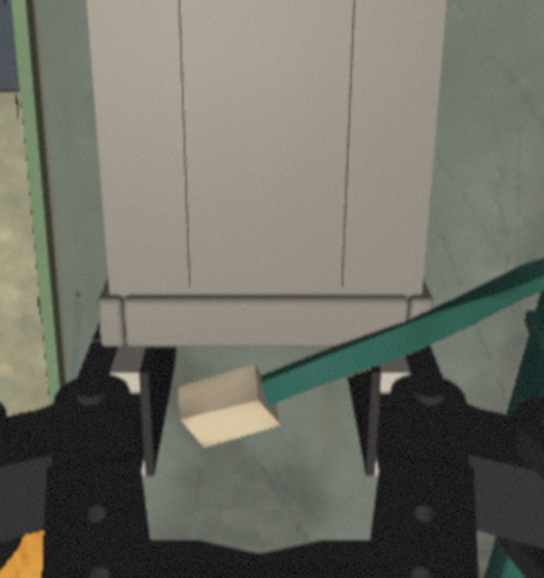

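```bash
python3 - <<'E'
from h import *
st()
r=read_camera("scene");crop(r,290,200,390,275,8,"w3.png")
r=read_camera("top");crop(r,270,220,390,290,6.6,"w2.png")
E
```

```text
t 18.77 pos [ 0.457  -0.0535  0.1899] yaw 1.05 zdir [ 0. -0. -1.] op 0.44 F [ 0.1 -3.1  2. ] q [-0.34  0.12  2.22  0.    0.8  -0.36]
```

View pics/w3.png

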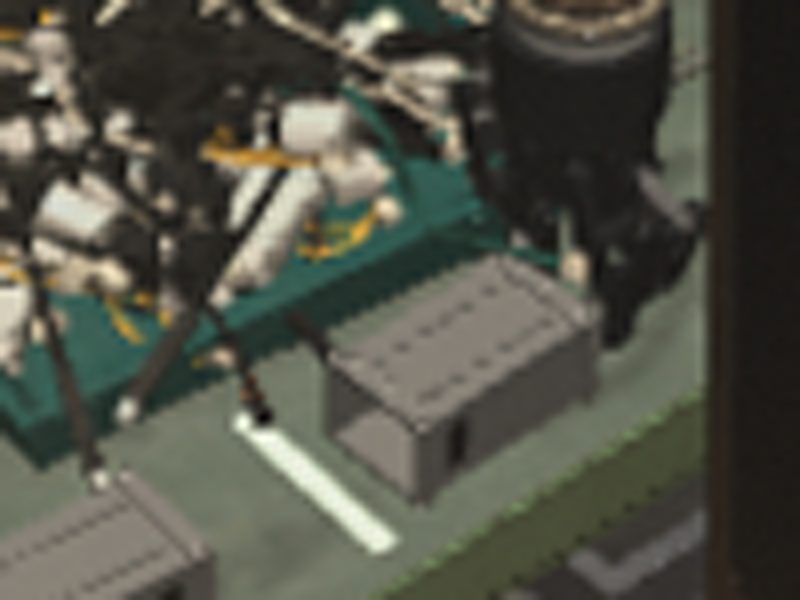

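View pics/w2.png

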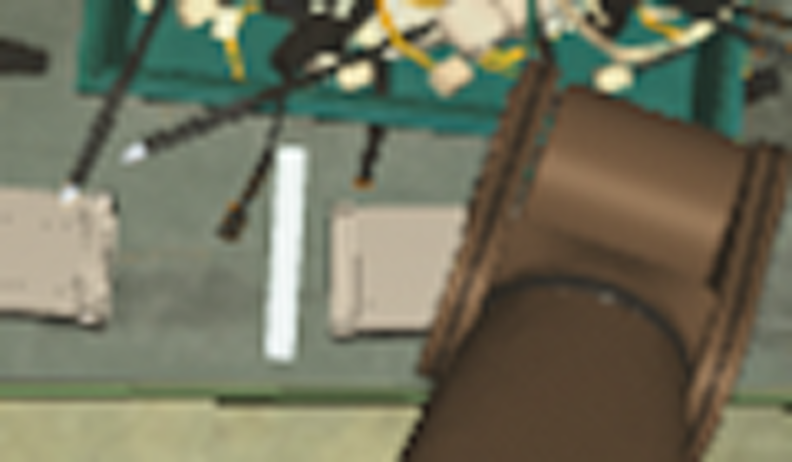

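```bash
python3 -m jog '[{"grip":0.55,"x":-0.3,"y":-2,"z":0,"rx":0,"ry":0,"rz":0},{"grip":0.55,"x":-0.3,"y":-2,"z":0,"rx":0,"ry":0,"rz":0},{"grip":0.55,"x":-0.3,"y":-2,"z":0,"rx":0,"ry":0,"rz":0}]'
python3 -m jog '[{"grip":0.55,"x":-0.3,"y":-2,"z":0,"rx":0,"ry":0,"rz":0},{"grip":0.55,"x":-0.3,"y":-2,"z":0,"rx":0,"ry":0,"rz":0},{"grip":0.55,"x":-0.3,"y":-2,"z":0,"rx":0,"ry":0,"rz":0}]'
python3 -m jog '[{"grip":0.55,"x":-0.3,"y":-2,"z":0,"rx":0,"ry":0,"rz":0},{"grip":0.55,"x":-0.3,"y":-2,"z":0,"rx":0,"ry":0,"rz":0},{"grip":0.55,"x":-0.3,"y":-2,"z":0,"rx":0,"ry":0,"rz":0}]'
python3 - <<'E'
from h import *
st()
r=read_camera("wrist");crop(r,160,140,480,480,1.7,"x1.png")
E
```

```text
time: 19.12
eef_pos: [0.4559, -0.0478, 0.1898]
tcp_rot: [1.0, 0.009, 0.0, 0.0]
contact_force: [-0.2, -4.8, 1.5]
opening: 0.451
time: 19.37
eef_pos: [0.4548, -0.0416, 0.1898]
tcp_rot: [1.0, 0.009, 0.0, 0.0]
contact_force: [0.5, -2.9, 2.0]
opening: 0.447
time: 19.62
eef_pos: [0.4539, -0.0357, 0.1898]
tcp_rot: [1.0, 0.009, 0.0, 0.0]
contact_force: [0.9, -3.8, 2.4]
opening: 0.452
t 19.62 pos [ 0.4539 -0.0357  0.1898] yaw 1.05 zdir [ 0. -0. -1.] op 0.45 F [ 0.9 -3.8  2.4] q [-0.3   0.11  2.23 -0.    0.8  -0.32]
```

View pics/x1.png

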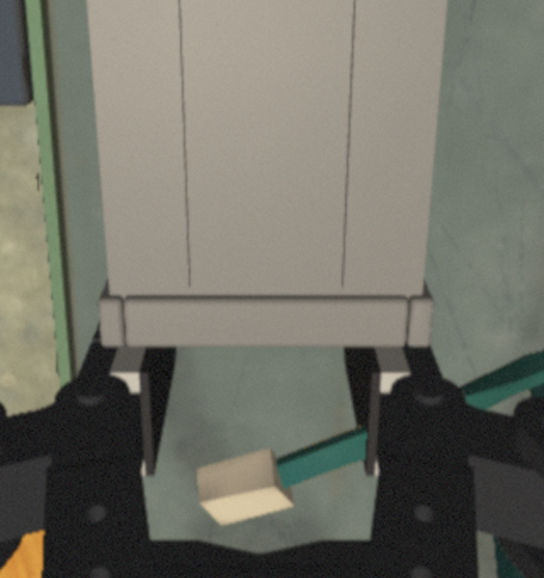

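```bash
python3 -m jog '[{"grip":0.55,"x":-0.5,"y":-5,"z":0,"rx":0,"ry":0,"rz":0},{"grip":0.55,"x":-0.5,"y":-5,"z":0,"rx":0,"ry":0,"rz":0},{"grip":0.55,"x":-0.5,"y":-5,"z":0,"rx":0,"ry":0,"rz":0},{"grip":0.55,"x":-0.5,"y":-5,"z":0,"rx":0,"ry":0,"rz":0},{"grip":0.55,"x":-0.5,"y":-4,"z":0,"rx":0,"ry":0,"rz":0},{"grip":0.55,"x":-0.3,"y":-3,"z":0,"rx":0,"ry":0,"rz":0}]'
python3 - <<'E'
from h import *
st()
r=read_camera("top");crop(r,270,220,370,290,7.8,"y2.png")
print(ray(r,(319.95,261),.048))
r=read_camera("scene");crop(r,270,210,370,285,8,"y3.png")
E
```

```text
time: 20.17
eef_pos: [0.4504, -0.0083, 0.1897]
tcp_rot: [1.0, 0.009, -0.0, 0.0]
contact_force: [0.9, -3.7, 3.1]
opening: 0.447
t 20.17 pos [ 0.4504 -0.0083  0.1897] yaw 1.08 zdir [-0. -0. -1.] op 0.45 F [ 0.9 -3.7  3.1] q [-0.24  0.1   2.25 -0.    0.8  -0.26]
[0.45228169 0.06116801 0.048     ]
```

View pics/y2.png

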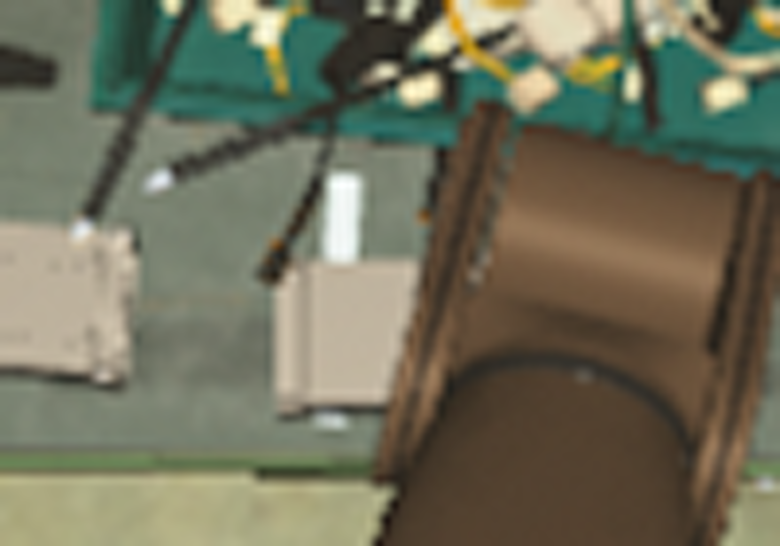

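View pics/y3.png

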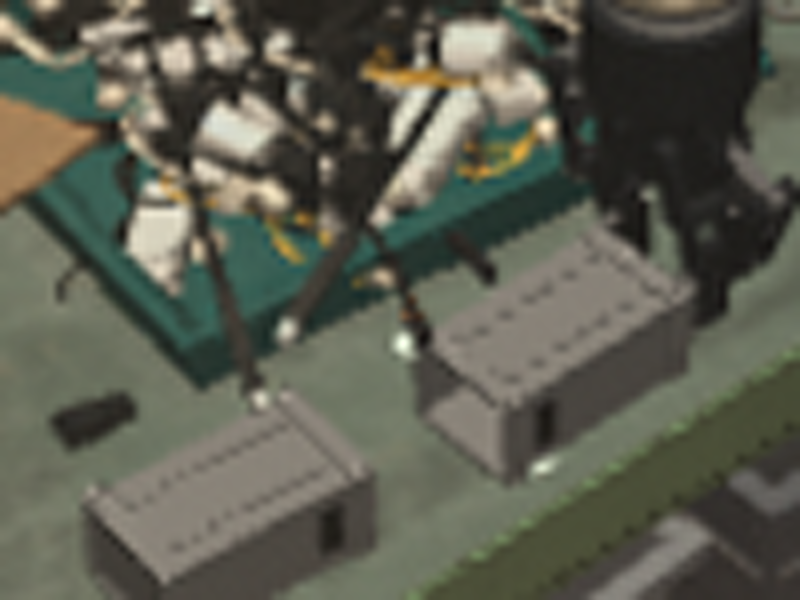

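```bash
python3 -m jog '[{"grip":0.55,"x":0,"y":-5,"z":0,"rx":0,"ry":0,"rz":0},{"grip":0.55,"x":0,"y":-5,"z":0,"rx":0,"ry":0,"rz":0},{"grip":0.55,"x":0,"y":-5,"z":0,"rx":0,"ry":0,"rz":0},{"grip":0.55,"x":0,"y":-5,"z":0,"rx":0,"ry":0,"rz":0},{"grip":0.55,"x":0,"y":-4,"z":0,"rx":0,"ry":0,"rz":0},{"grip":0.55,"x":0,"y":-2,"z":0,"rx":0,"ry":0,"rz":0},{"grip":0.55,"x":0,"y":0,"z":0,"rx":0,"ry":0,"rz":0}]'
python3 - <<'E'
from h import *
st()
E
python3 -m jog '[{"grip":0.55,"x":0,"y":8,"z":0,"rx":0,"ry":0,"rz":0},{"grip":0.55,"x":0,"y":25,"z":0,"rx":0,"ry":0,"rz":0},{"grip":0.55,"x":0,"y":35,"z":0,"rx":0,"ry":0,"rz":0},{"grip":0.55,"x":0,"y":35,"z":0,"rx":0,"ry":0,"rz":0},{"grip":0.55,"x":0,"y":35,"z":0,"rx":0,"ry":0,"rz":0},{"grip":0.55,"x":0,"y":25,"z":0,"rx":0,"ry":0,"rz":0},{"grip":0.55,"x":0,"y":0,"z":0,"rx":0,"ry":0,"rz":0}]'
python3 - <<'E'
from h import *
st()
r=read_camera("top");crop(r,240,220,360,290,6.6,"z2.png");crop(r,290,238,350,283,13,"z4.png")
r=read_camera("scene");crop(r,270,210,370,285,8,"z3.png")
E
```

```text
time: 20.85
eef_pos: [0.4497, 0.0178, 0.1894]
tcp_rot: [1.0, 0.009, -0.001, -0.001]
contact_force: [0.1, -0.2, 0.5]
opening: 0.449
t 20.85 pos [0.4497 0.0178 0.1894] yaw 1.06 zdir [-0.001  0.001 -1.   ] op 0.45 F [ 0.1 -0.2  0.5] q [-0.19  0.1   2.25  0.    0.8  -0.21]
time: 21.43
eef_pos: [0.4535, -0.1502, 0.1905]
tcp_rot: [1.0, 0.007, 0.001, 0.001]
contact_force: [0.4, 0.2, -0.1]
opening: 0.449
t 21.43 pos [ 0.4535 -0.1502  0.1905] yaw 0.75 zdir [ 0.002 -0.002 -1.   ] op 0.45 F [ 0.4  0.2 -0.1] q [-0.53  0.15  2.18 -0.    0.8  -0.55]
```

View pics/z4.png

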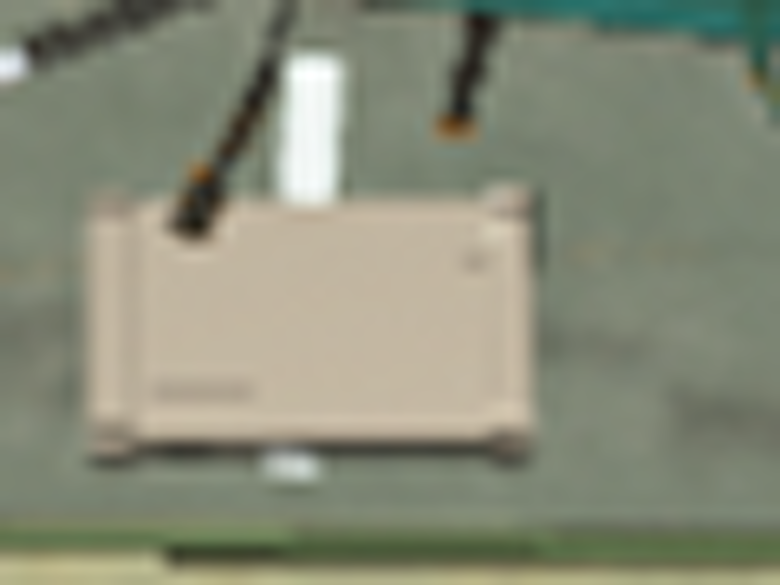

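View pics/z3.png

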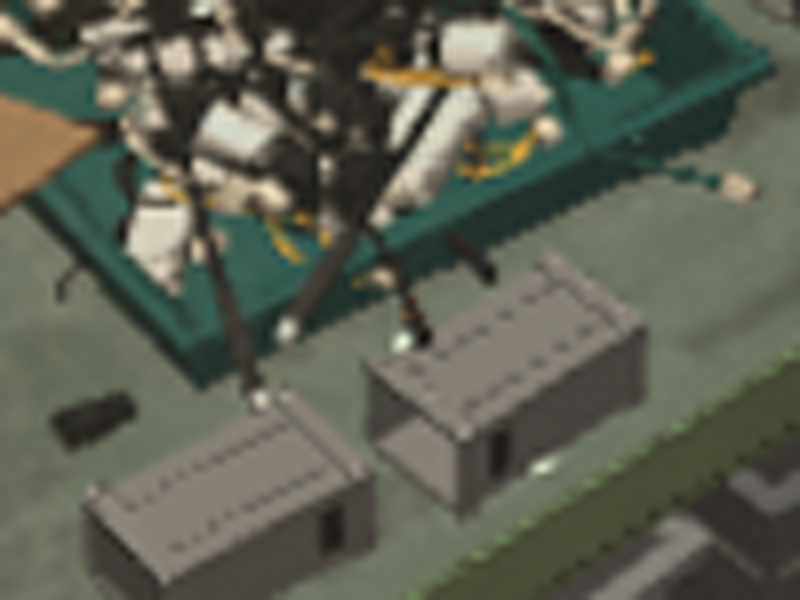

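```bash
python3 - <<'E'
from h import *
r=read_camera("top")
f=lambda x,y,z: ray(r,(289.5+x/13,237.5+y/13),z)
C=[f(90,198,.048),f(532,198,.048),f(532,447,.048),f(90,447,.048)];C=np.array(C);print(C.round(4),C.mean(0))
a=f(312,125,0);b=f(291,466,0);print(a,b)
m=C.mean(0);k=(m[0]-a[0])/(b[0]-a[0]);print("line y at mid",a[1]+k*(b[1]-a[1]))
# independent: scene camera, top-face corners
s=read_camera("scene");g=lambda x,y: ray(s,(269.5+x/8,209.5+y/8),.048)
S=np.array([g(368,362),g(550,255),g(648,325),g(466,438)]);print(S.round(4),S.mean(0))
print(ray(s,(269.5+403/8,209.5+342/8),0),ray(s,(269.5+543/8,209.5+466/8),0))
E
```

```text
[[0.4768 0.1331 0.048 ]
 [0.478  0.0295 0.048 ]
 [0.4195 0.0291 0.048 ]
 [0.4183 0.132  0.048 ]] [0.44814593 0.08095394 0.048     ]
[0.50206862 0.08174625 0.        ] [0.41919824 0.08573125 0.        ]
line y at mid 0.08433923841862931
[[0.4808 0.129  0.048 ]
 [0.4794 0.0295 0.048 ]
 [0.4206 0.0272 0.048 ]
 [0.4207 0.1274 0.048 ]] [0.45039297 0.07826255 0.048     ]
[0.51836482 0.0792193  0.        ] [0.42304079 0.08326974 0.        ]
```

```bash
python3 -m jog '[{"grip":0.55,"x":0,"y":-20,"z":0,"rx":0,"ry":0,"rz":0},{"grip":0.55,"x":0,"y":-35,"z":0,"rx":0,"ry":0,"rz":0},{"grip":0.55,"x":0,"y":-35,"z":0,"rx":0,"ry":0,"rz":0},{"grip":0.55,"x":0,"y":-35,"z":0,"rx":0,"ry":0,"rz":0},{"grip":0.55,"x":0,"y":-22,"z":0,"rx":0,"ry":0,"rz":0},{"grip":0.55,"x":0,"y":-8,"z":0,"rx":0,"ry":0,"rz":0},{"grip":0.55,"x":0,"y":0,"z":0,"rx":0,"ry":0,"rz":0},{"grip":0.55,"x":0,"y":0,"z":0,"rx":0,"ry":0,"rz":0}]'
python3 - <<'E'
from h import *
goto((.4497,.0214,.1894))
E
```

```text
time: 22.3
eef_pos: [0.4501, 0.0097, 0.1897]
tcp_rot: [1.0, 0.01, -0.0, 0.0]
contact_force: [0.0, -0.2, -0.3]
opening: 0.453
t 22.3 pos [0.4501 0.0097 0.1897] yaw 1.18 zdir [-0. -0. -1.] op 0.45 F [ 0.  -0.2 -0.3] q [-0.2   0.1   2.25 -0.    0.8  -0.22]
tool shift mm [ -0.1 -11.7   0.3]
```

```bash
python3 -m jog '[{"grip":0.55,"x":0,"y":-4,"z":0,"rx":0,"ry":0,"rz":0},{"grip":0.55,"x":0,"y":-3,"z":0,"rx":0,"ry":0,"rz":0},{"grip":0.55,"x":0,"y":-2.5,"z":0,"rx":0,"ry":0,"rz":0},{"grip":0.55,"x":0,"y":-2.2,"z":0,"rx":0,"ry":0,"rz":0},{"grip":0.55,"x":0,"y":0,"z":0,"rx":0,"ry":0,"rz":0},{"grip":0.55,"x":0,"y":0,"z":0,"rx":0,"ry":0,"rz":0}]'
python3 -c "from h import *;st()"
python3 -m jog '[{"grip":0.55,"x":0,"y":5,"z":0,"rx":0,"ry":0,"rz":0},{"grip":0.55,"x":0,"y":25,"z":0,"rx":0,"ry":0,"rz":0},{"grip":0.55,"x":0,"y":35,"z":-15,"rx":0,"ry":0,"rz":0},{"grip":0.55,"x":0,"y":35,"z":-35,"rx":0,"ry":0,"rz":0},{"grip":0.55,"x":0,"y":35,"z":-20,"rx":0,"ry":0,"rz":0},{"grip":0.55,"x":0,"y":35,"z":-20,"rx":0,"ry":0,"rz":0},{"grip":0.55,"x":0,"y":0,"z":0,"rx":0,"ry":0,"rz":0},{"grip":0.55,"x":0,"y":0,"z":0,"rx":0,"ry":0,"rz":0}]'
python3 - <<'E'
from h import *
st()
r=read_camera("top");cv2.imwrite("pics/end_full.png",r["frame"][:,:,::-1]);crop(r,290,238,350,283,13,"end4.png")
r=read_camera("scene");crop(r,200,170,400,320,4,"end3.png")
E
```

```text
time: 22.8
eef_pos: [0.4502, 0.0205, 0.1898]
tcp_rot: [1.0, 0.009, 0.0, 0.0]
contact_force: [0.5, -1.3, -1.0]
opening: 0.448
t 22.8 pos [0.4502 0.0205 0.1898] yaw 1.02 zdir [ 0. -0. -1.] op 0.45 F [ 0.5 -1.3 -1. ] q [-0.18  0.1   2.25 -0.    0.8  -0.2 ]
time: 23.47
eef_pos: [0.4534, -0.1456, 0.2758]
tcp_rot: [1.0, 0.007, 0.002, 0.001]
contact_force: [0.1, 1.0, -0.3]
opening: 0.45
t 23.47 pos [ 0.4534 -0.1456  0.2758] yaw 0.83 zdir [ 0.003 -0.001 -1.   ] op 0.45 F [ 0.1  1.  -0.3] q [-0.52 -0.    2.16  0.    0.99 -0.54]
```

View pics/end4.png

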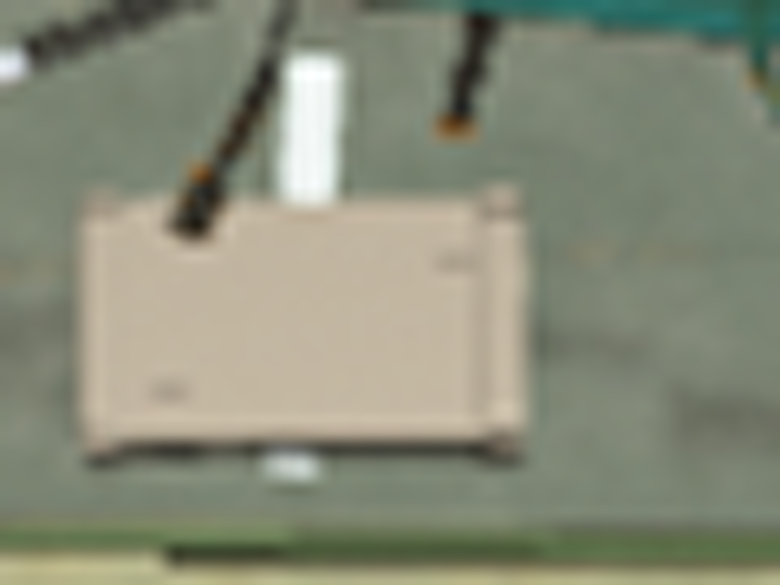

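View pics/end3.png

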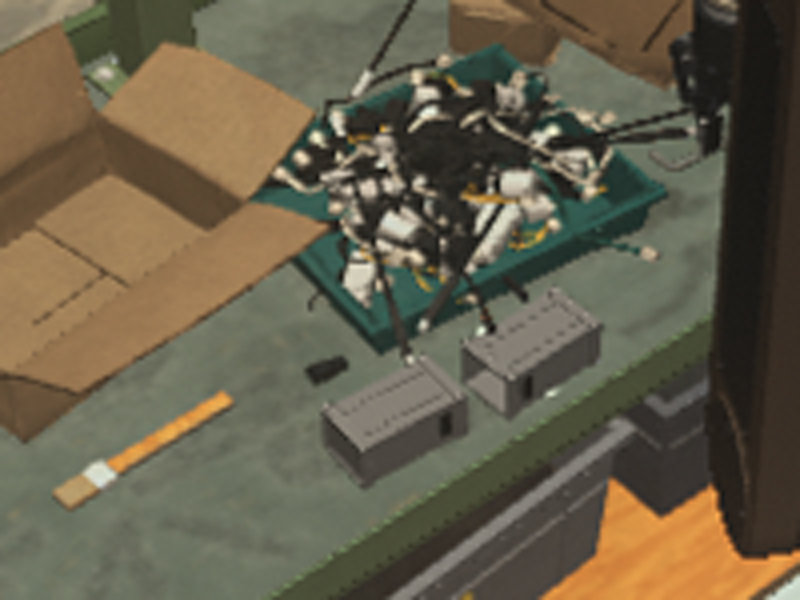

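View pics/end_full.png

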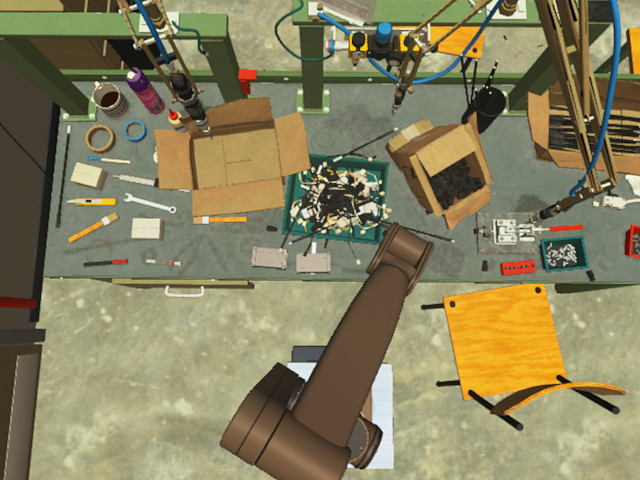

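```bash
python3 -c "
from plant import *
print(get_state()['time']);print(sign_off())"
```

```text
23.5667
the job is handed in; nothing more can be done
None
```

The stamped crate is lying with its middle over the dispatch line, and I handed the job in at 23.6 s of the 67 s allowed.

I tipped the left crate first. Its underside showed bare grey in both the scene and wrist views, so it was the plain one. The right crate, once tipped, showed the pale round stamp in the wrist view. I pushed it along the worktop with two fingers on its foot, made one small correction at the end, and backed the arm away.

**Last checks:**
- **Position:** by the change in the top view, the stamped crate's middle is about 1.7 mm short of the line's centre, well inside the 12 mm strip. Before the final push, the top and scene cameras gave 3.4 mm and 3.8 mm short. I did not repeat the scene-camera measurement afterwards.
- **Plain crate:** it lies where it fell. Its near end is about 74 mm clear of the line's edge and roughly 30 mm from the stamped crate, so they don't touch.
- **Other things:** none of the bystanders visible in the last top picture appears to have moved. I compared it with the first picture by eye only.
- **Overhanging cables:** several cables reach out from the parts tray over the pushing path. One finger crossed the green cable in the wrist view, but the measured force stayed at about 3 to 5 N, so it had no physical effect.

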